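# Make up the kit tray for the pulley job

### The job

Make up the kit tray for the pulley job: stand the bright bolt on its head in the pocket of the blue insert, and set the aluminium pulley in the black insert, the drilled aluminium block in the white insert and the small orange carton in the orange insert, each upright or flat as it is now and fully down on its pocket floor. The black, shorter bolt and the grey vee block look similar but belong to another job: leave them standing where they are.

Things in the scene. Friction and masses are not known exactly. Their poses are not given: they have to be found in the camera images.
- bright_bolt_c (a point): bright bolt: light silvery hexagon bolt standing on its head, thread up; 58 mm high, head 19 x 21 mm and 8 mm high at the bottom, shank 12 mm in diameter above it, to be gripped. This point lies on its axis, 29 mm above its underside; z up.
- pulley_c (a point): pulley: bright bare aluminium spool with two flanges, lying flat with its bore upright; 42 mm across, 26 mm high; grip the flanges. This point is its centre, 13 mm above its underside; z up. For its pocket, too, keep the fingertips 7 mm or more above its underside.
- drilled_block_c (a point): drilled block: bright white-silver aluminium block with plain round bores in its flat top; 36 (x) x 50 (y) x 26 (z) mm, gripped across the 36 mm between its x faces. This point is its centre, 13 mm above its underside; z up. For its pocket, too, keep the fingertips 7 mm or more above its underside.
- orange_carton_c (a point): small orange carton, closed, lying flat; 30 (x) x 50 (y) x 22 (z) mm, gripped across the 30 mm between its x faces. This point is its centre, 11 mm above its underside; z up. To set it in its pocket, the fingertips should stay 7 mm or more above its underside so as to clear the 5 mm rim.
- black_bolt_c (a point): black bolt, a look-alike that does not belong: black hexagon bolt of the same form, standing on its head, 50 mm high. This point lies on its axis, 25 mm above its underside.
- vee_block_c (a point): vee block, a look-alike that does not belong: grey steel block with a V groove across its top; 37 (x) x 45 (y) x 45 (z) mm. This point is its centre, 22.5 mm above its underside.
- nest_blue: blue square plastic insert, 84 x 84 x 9 mm, with a round pocket of 42 mm diameter, 5 mm deep, in its middle, for the bright bolt. One of four inserts that lie 5 mm apart, two by two, in a fixed low aluminium tray (190 x 190 mm, rim 13 mm high) on the bench; which insert lies in which quarter varies. Origin: centre of the insert's underside, 4 mm above the bench; pocket floor 4 mm and rim 9 mm above the origin. x and y along its sides (pocket sides too), z up.
- nest_black: black square plastic insert, 84 x 84 x 9 mm, with a round pocket of 64 mm diameter, 5 mm deep, in its middle, for the pulley. One of four inserts that lie 5 mm apart, two by two, in a fixed low aluminium tray (190 x 190 mm, rim 13 mm high) on the bench; which insert lies in which quarter varies. Origin: centre of the insert's underside, 4 mm above the bench; pocket floor 4 mm and rim 9 mm above the origin. x and y along its sides (pocket sides too), z up.
- nest_white: white square plastic insert, 84 x 84 x 9 mm, with a rectangular pocket of 58 (x) x 72 (y) mm, 5 mm deep, in its middle, for the drilled block. One of four inserts that lie 5 mm apart, two by two, in a fixed low aluminium tray (190 x 190 mm, rim 13 mm high) on the bench; which insert lies in which quarter varies. Origin: centre of the insert's underside, 4 mm above the bench; pocket floor 4 mm and rim 9 mm above the origin. x and y along its sides (pocket sides too), z up.
- nest_orange: orange square plastic insert, 84 x 84 x 9 mm, with a rectangular pocket of 52 (x) x 72 (y) mm, 5 mm deep, in its middle, for the orange carton. One of four inserts that lie 5 mm apart, two by two, in a fixed low aluminium tray (190 x 190 mm, rim 13 mm high) on the bench; which insert lies in which quarter varies. Origin: centre of the insert's underside, 4 mm above the bench; pocket floor 4 mm and rim 9 mm above the origin. x and y along its sides (pocket sides too), z up.
Things that resemble listed ones, but are neither listed nor needed, are in the scene too. Leave any purple or turquoise look-alike of the part that bears pulley_c alone.

How it is judged:
At the end, for the whole second after the job is handed in: Bright bolt in the blue, pulley in the black, drilled block in the white, carton in the orange insert: each on its pocket floor (2.5 mm), within 17 mm of the pocket centre, upright within 0.07 rad, released, at rest; black bolt and vee block within 25 mm of where they stood (horizontal distance between bright_bolt_c and nest_blue below 0.017 m and z of bright_bolt_c in the frame of nest_blue between 0.0305 and 0.0355 m and angle between each of bright_bolt_c, pulley_c, drilled_block_c, orange_carton_c's own z axis and vertical below 0.07 rad and linear speed of each of bright_bolt, pulley, drilled_block, orange_carton below 0.02 m/s and horizontal distance between pulley_c and nest_black below 0.017 m and z of pulley_c in the frame of nest_black between 0.0145 and 0.0195 m and horizontal distance between drilled_block_c and nest_white below 0.017 m and z of drilled_block_c in the frame of nest_white between 0.0145 and 0.0195 m and horizontal distance between orange_carton_c and nest_orange below 0.017 m and z of orange_carton_c in the frame of nest_orange between 0.0125 and 0.0175 m and distance of each of black_bolt_c, vee_block_c from where it was at the start of the episode below 0.025 m); the robot touches nothing.
It fails at once if the black bolt is moved or knocked over (distance of black_bolt_c from where it was at the start of the episode above 0.025 m).
It fails at once if the vee block is moved or knocked over (distance of vee_block_c from where it was at the start of the episode above 0.025 m).
It also fails if it takes over 120 s, if anything falls off the work surface, if the arm or the gripper's body presses on something with over 40 N, if the wrist force passes 120 N, or if a joint passes its speed limit or range.

### The arm

A 6-joint arm with a two-finger parallel gripper is mounted at the origin on a cart in front of the work surface, level with it; the furniture and walls round the work are solid. World frame = base frame: x ahead of the robot, y to its left, z up, the work surface at z = 0. Lengths are in m, angles in rad, forces in N, time in s.
With the tool pointing down it reaches from about 0.275 to 0.975 m from the base axis. Payload 8.4 kg.
Tool frame: the origin (TCP) lies between the finger pads; the fingertips stand 8 mm ahead of it and the grasp point (between the pads) lies 11 mm behind it; y points along the fingers, z is the direction in which the jaws open and shut, and the axes are right-handed (so a half turn about y gives the same grasp; the last joint's range is limited). The gripper opens to 92 mm and grips with 3 to 60 N. Pads are 20 mm wide; open, the fingers measure 128 mm over their backs; the gripper's body (75 mm by 189 mm) begins 69 mm behind the grasp point.
Start: joints at [-1.312, 0.353, 1.633, -0, 1.155, -0.002], TCP at [0.161, -0.604, 0.223] pointing down, gripper open.
Joint ranges: [-2.63, 2.63], [-0.92, 2.1], [0.06, 2.66], [-1.3, 4.44], [0, 2.69], [-3.02, 3.02]. Speed limits (rad/s): [2.22, 2.22, 2.79, 3.14, 3.14, 3.14].

### API

Orientations are given as a 3x3 rotation matrix whose columns are the frame's x, y, z axes.
In Python, from rig import * gives the robot as it stands.
- The arm moves only by the tool send_rows, never from a script. Its argument "steps" is a list that holds one entry, the list of rows, each a list of 4 numbers: the shift along the tool's x, y, z in m, then the turn about the tool's y in rad. In form: [[[x, y, z, turn], ...]]. A call has 1 to 5 rows; each row shifts and turns the commanded pose from where the row before left it, along the tool's axes as they then stand; what a row does not reach is not made up. A row lasts 1/10 s, in which the tool goes at most 50 mm and 8.59 degrees, less where a joint would pass 70% of its speed; a pose out of reach is approached as far as the arm can. A call is refused whole if a number of a shift passes 0.05 or a number of a turn 0.15, either way. A call with a gripper value outside its range is refused whole. "fingers" is the opening, from -1 (shut) to 1 (fully open), so that 0 is half open, set as the call begins (left out, the last holds). The fingers move at their own pace and stop on an object; "squeeze" is the grip in N (left out, the last holds). Time passes only in rows, so rows that do not move let the fingers close. It gives the time, the measured TCP pose, the force and the opening at its end, in the units of the state.
- observe(): the state, without advancing time (a new reading comes with each control period).
- camera(name): name is "side" or "top" or "wrist"; returns a dict with "frame" (480x640x3 uint8, blue, green, red), "fx", "fy", "cx", "cy" (pixels), "pose" (4x4, takes a point from camera to world coordinates); the wrist camera has in their place "mount" (4x4, takes a point from camera to tool coordinates, whose origin is the TCP and whose axes are the tool frame's). Camera axes: x right, y down, z forward; pixel columns grow to the right and rows downward; lengths in m; the calibration is good to about 2 mm. A picture is of the moment at which its call begins: read the wrist's pose just before it. There is no depth.
- finish_job(): hands the job in, once; it reports no verdict.
Trained networks look in a picture, given as the dict that the camera call returned (one of the last four; its "shot" number tells which), for a name from the list of things; names that differ only in an ending like _2 or _b are one class to them, and where a whole thing is asked for, a point or a joint stands for the part that bears it (a point fixed in the world has none). Each returns a list of dicts, best first, with "p" (0 to 1); they miss things now and then, are a little off and sometimes report something else, mostly with a low value. They report only what shows in the picture. A call takes as long as a camera call. They do not tell look-alikes from the thing itself.
- masks_of(picture, query): "region" (480x640 bool, what is visible of it) and "bbox" ([left, top, right, bottom] in pixels, round what is visible of it).
- tip_of(picture, query): "at" ([column, row] in pixels: a listed point, or the origin of a listed thing).
The state is a dict: "time": time; "qpos": joint angles; "dq": joint speeds; "effort": joint torques, N m; "tool_pos": TCP position; "tool_rot": TCP orientation; "contact_force": force on the tool from outside, world axes, zero at the start; "torque": the same for the moment, N m; "gripper_width": opening from 0.0 (shut) to 1.0 (fully open).
Only numpy, scipy, OpenCV 4.12 (cv2) and the standard library are available. Lean on these libraries where they do the work, as an engineer would, in place of code of your own. Each camera call takes 0.05 s, during which the arm holds its last target.

## Working session

There is one attempt and no reset: what is moved stays moved. The work goes in short steps, Python scripts to look and compute and a tool call to move; the robot and the scene stay as the last step left them, time stands still between calls to the robot, and variables do not carry over. Pictures are saved under pics/ and viewed, and the job is handed in when it is done.

Besides the shell and the picture viewer there is one more tool, called after "Request:" as a command line: name --argument value ..., lists and objects as JSON in quotes. send_rows: Moves the arm, as the interface text tells. Its arguments: {"type":"object","properties":{"steps":{"type":"array"},"fingers":{"type":"number"},"squeeze":{"type":"number"}},"required":["steps"]}

```bash
ls; mkdir -p pics; python3 - <<'E'
from rig import *
import cv2,numpy as np
s=observe();print(s)
for n in ["top","side","wrist"]:
    c=camera(n);cv2.imwrite(f"pics/{n}0.png",c["frame"]);print(n,c["fx"],c["fy"],c["cx"],c["cy"],c.get("pose",c.get("mount")))
E
```

```text
pics
{'time': 0.0, 'qpos': array([-1.31241635e+00,  3.53633752e-01,  1.63412674e+00,  5.17785289e-06,
        1.15519974e+00, -2.37576660e-03]), 'dq': array([ 2.76567388e-04,  8.07159121e-05,  8.65380477e-04, -3.18421590e-04,
       -1.07333270e-03, -1.99422572e-03]), 'effort': array([ 1.75280067e-03, -5.93832815e+01, -3.34209502e+01,  7.00382679e-02,
        2.33402755e-02, -6.37653557e-05]), 'tool_pos': array([ 0.16102468, -0.60340115,  0.22187584]), 'tool_rot': array([[-9.66195956e-01, -3.44857302e-04,  2.57808564e-01],
       [-2.57808794e-01,  1.32339547e-03, -9.66195050e-01],
       [-7.98326654e-06, -9.99999065e-01, -1.36756659e-03]]), 'contact_force': array([-0.23899766, -0.80172549, -0.07150196]), 'torque': array([ 0.03953197,  0.05221566, -0.04202922]), 'gripper_width': 0.999224482024604}
top 569.194275173296 569.194275173296 316.6519301247705 240.94088290508105 [[ 0.04413491 -0.9768486   0.2093297   0.3220972 ]
 [-0.99900836 -0.04438477  0.00350617  0.08655066]
 [ 0.00586605 -0.20927687 -0.97783883  1.18485606]
 [ 0.          0.          0.          1.        ]]
side 523.9280773481702 523.9280773481702 323.9755978628352 234.87310184738735 [[ 0.98177414 -0.11775244  0.1491774   0.38704549]
 [-0.1899432  -0.63442652  0.74928271 -0.78535458]
 [ 0.00641223 -0.76396162 -0.64522982  0.82367318]
 [ 0.          0.          0.          1.        ]]
wrist 331.79382180823507 331.79382180823507 318.09824817751235 245.612547848664 [[ 9.78123982e-05  9.66845244e-01  2.55363005e-01 -7.26724497e-02]
 [-4.25521313e-04 -2.55362943e-01  9.66845172e-01 -1.62803828e-01]
 [ 9.99999905e-01 -2.03231846e-04  3.86435596e-04  8.22013714e-04]
 [ 0.00000000e+00  0.00000000e+00  0.00000000e+00  1.00000000e+00]]
```

View pics/top0.png

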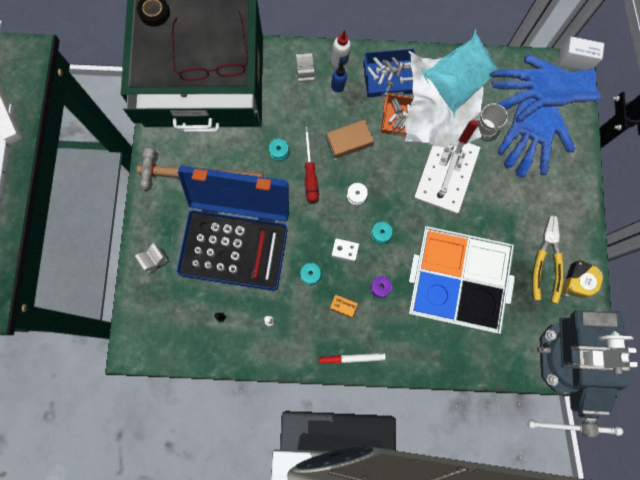

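View pics/side0.png

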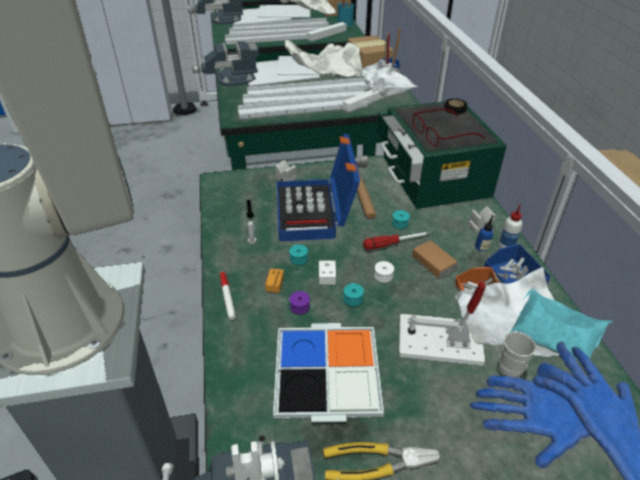

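View pics/wrist0.png

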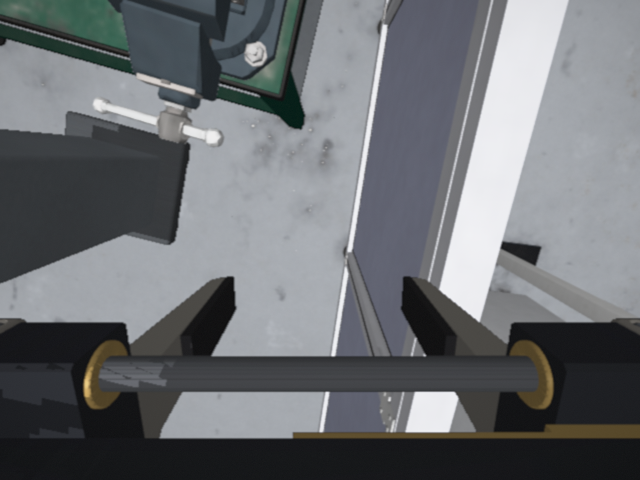

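Top view: the pulley is probably the white spool at (357,194), the drilled block is at (345,249), the carton at (343,306), a bright bolt at (268,321) and a black bolt at (220,317). The tray is around (463,279). I'll zoom in.

```bash
cat > h.py <<'E'
from rig import *
import cv2,numpy as np
def ray(c,u,v,pose=None):
    P=c["pose"] if pose is None else pose
    d=P[:3,:3]@np.array([(u-c["cx"])/c["fx"],(v-c["cy"])/c["fy"],1.]);return P[:3,3],d
def atz(c,u,v,z,pose=None):
    o,d=ray(c,u,v,pose);return o+d*(z-o[2])/d[2]
def wpose(s,c):
    T=np.eye(4);T[:3,:3]=s["tool_rot"];T[:3,3]=s["tool_pos"];return T@c["mount"]
E
python3 - <<'E'
from h import *
names={"bright_bolt_c":.029,"pulley_c":.013,"drilled_block_c":.013,"orange_carton_c":.011,"black_bolt_c":.025,"vee_block_c":.0225,"nest_blue":.004,"nest_black":.004,"nest_white":.004,"nest_orange":.004}
for n in ["top","side"]:
    c=camera(n)
    for k,z in names.items():
        for r in tip_of(c,k)[:6]:
            print(n,k,np.round(r["at"],1),round(r["p"],2),np.round(atz(c,*r["at"],z),4)[:2])
    f=c["frame"]
    if n=="top":
        cv2.imwrite("pics/topc.png",cv2.resize(f[170:340,130:400],None,fx=2.9,fy=2.9,interpolation=cv2.INTER_CUBIC))
        cv2.imwrite("pics/topt.png",cv2.resize(f[215:340,400:525],None,fx=4.5,fy=4.5,interpolation=cv2.INTER_CUBIC))
        cv2.imwrite("pics/topb.png",cv2.resize(f[40:110,290:420],None,fx=5,fy=5,interpolation=cv2.INTER_CUBIC))
    else:
        cv2.imwrite("pics/sidec.png",cv2.resize(f[150:330,210:410],None,fx=3,fy=3,interpolation=cv2.INTER_CUBIC))
E
```

```text
top bright_bolt_c [266.2 321.6] 0.61 [0.3989 0.1849]
top bright_bolt_c [148.8 259.5] 0.39 [0.5148 0.4342]
top pulley_c [379.7 282.4] 0.88 [ 0.491  -0.0438]
top pulley_c [277.7 148.4] 0.87 [0.7753 0.1847]
top pulley_c [358.3 192.2] 0.79 [0.6839 0.0062]
top pulley_c [383.4 230.7] 0.56 [ 0.6015 -0.0493]
top pulley_c [312.1 273. ] 0.54 [0.5044 0.0972]
top drilled_block_c [345.2 250.3] 0.77 [0.5556 0.03  ]
top orange_carton_c [344.4 307.1] 0.78 [0.4368 0.0276]
top black_bolt_c [215.7 316.8] 0.44 [0.4043 0.2879]
top vee_block_c [151.3 258.1] 0.6 [0.5191 0.4313]
top nest_blue [437.4 295.3] 0.84 [ 0.4707 -0.1654]
top nest_black [476.7 305. ] 0.63 [ 0.4542 -0.247 ]
top nest_white [484.5 264.3] 0.72 [ 0.5407 -0.2647]
top nest_white [344.5 251. ] 0.37 [0.5558 0.031 ]
top nest_orange [442.2 251.6] 0.88 [ 0.5639 -0.1756]
side bright_bolt_c [251.3 233.6] 0.65 [0.4034 0.1733]
side pulley_c [294.6 254.4] 0.78 [0.495  0.1002]
side pulley_c [351.5 297.8] 0.65 [ 0.5924 -0.0556]
side pulley_c [299.7 301. ] 0.63 [ 0.4841 -0.0445]
side pulley_c [385.9 275.3] 0.55 [ 0.6822 -0.0041]
side pulley_c [398.8 221. ] 0.48 [0.767  0.1745]
side drilled_block_c [327.3 273.3] 0.95 [0.5567 0.0257]
side orange_carton_c [274.  284.3] 0.64 [0.4373 0.0156]
side black_bolt_c [298.6 351.9] 0.7 [ 0.4608 -0.1818]
side black_bolt_c [249.1 206.8] 0.41 [0.4071 0.2841]
side black_bolt_c [302.4 391.5] 0.24 [ 0.4543 -0.2667]
side vee_block_c [284.8 173.2] 0.78 [0.5162 0.4229]
side nest_blue [299.5 354.2] 0.75 [ 0.4636 -0.1716]
side nest_black [303.  392.6] 0.69 [ 0.4567 -0.2555]
side nest_white [351.2 391. ] 0.81 [ 0.5421 -0.2683]
side nest_white [386.7 271.4] 0.61 [0.6907 0.0162]
side nest_orange [351.3 349.6] 0.89 [ 0.5633 -0.1794]
```

View pics/topc.png

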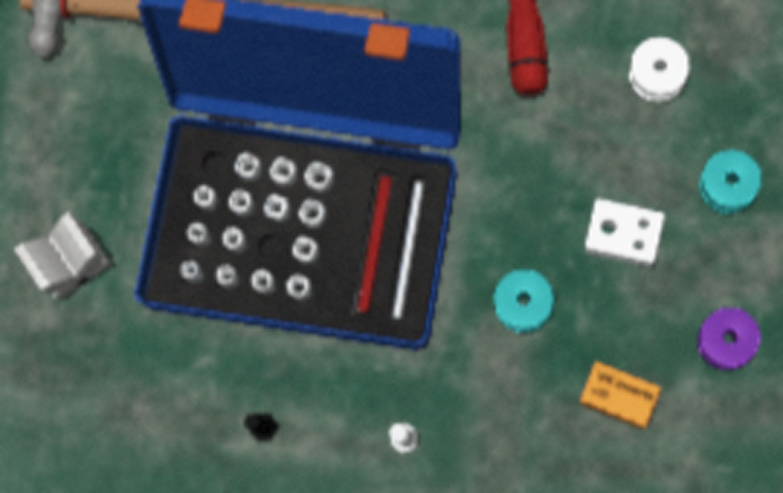

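View pics/topt.png

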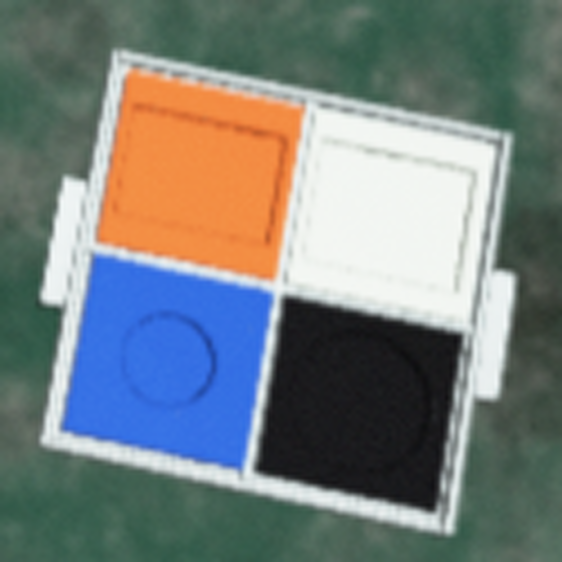

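View pics/topb.png

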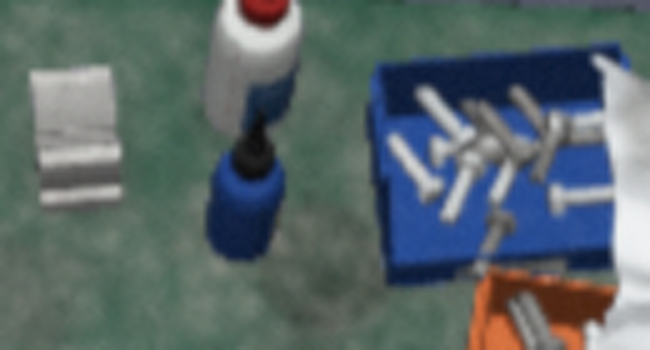

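View pics/sidec.png

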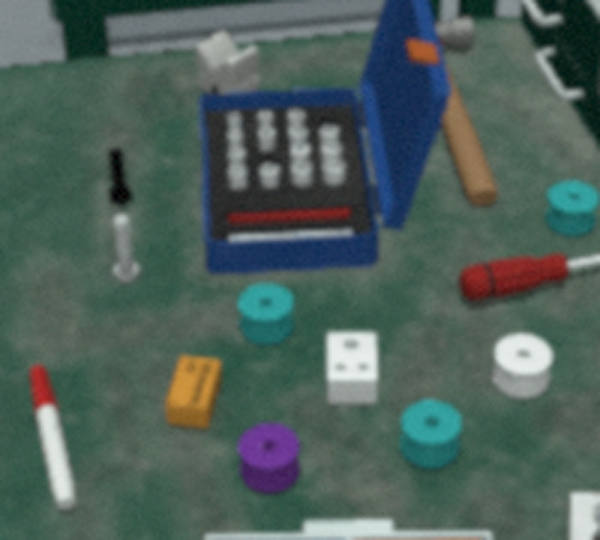

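Candidates:
- **Spools:** turquoise at (279,148), (382,232) and (311,272), purple at (382,287), and bright white-silver at (357,194). The white-silver one is the aluminium pulley.
- **Bolts:** silver at (268,321) is wanted. Black at (220,317) stays.
- **Blocks:** the white drilled block at (345,249) is wanted. Vee blocks at (150,257) and (305,67) stay.
- **Cartons:** orange at (343,306) is wanted. The brown one at (350,138) isn't.

In the crops the white spool shows two pale flanges, the block shows three bores, and the silver bolt stands head down. I'll lift and swing in.

Request:
send_rows --steps '[[[0,-0.03,0,0],[0,-0.04,0,0],[0,-0.04,0,-0.13],[0,-0.02,0,-0.14],[0,0,0,-0.14]]]' --fingers 0.4

```text
time: 1.75
tool_pos: [0.1616, -0.6053, 0.3568]
tool_rot: [[-0.78, 0.002, 0.626], [-0.626, -0.006, -0.78], [0.003, -1.0, 0.006]]
contact_force: [0.0, -0.7, 0.5]
gripper_width: 0.703
```

Request:
send_rows --steps '[[[0,0,0,-0.14],[0,0,0,-0.14],[0,0,0,-0.14],[0,0,0,-0.14],[0,0,0,-0.14]]]'

```text
time: 2.25
tool_pos: [0.1612, -0.6038, 0.3525]
tool_rot: [[-0.193, 0.0, 0.981], [-0.981, 0.0, -0.193], [-0.0, -1.0, -0.0]]
contact_force: [-0.1, -0.7, 0.1]
gripper_width: 0.702
```

```bash
cat > to.py <<'E'
import sys
from h import *
# usage: to.py x y z yaw  -> delta in tool axes
def delta(t,yaw=None):
    s=observe();R=s["tool_rot"];d=R.T@(np.array(t)-s["tool_pos"])
    cy=np.arctan2(R[1,2],R[0,2])
    print("t",round(s["time"],2),"pos",np.round(s["tool_pos"],4),"yaw",round(cy,4),"q",np.round(s["qpos"],2),"F",np.round(s["contact_force"],1),"w",round(s["gripper_width"],3))
    print("tool shift",np.round(d,4),"turn",None if yaw is None else round(-(yaw-cy),4))
if __name__=="__main__":
    a=[float(v) for v in sys.argv[1:]];delta(a[:3],a[3] if len(a)>3 else None)
E
python3 to.py 0.47 -0.02 0.3 -0.2
python3 - <<'E'
from h import *
# refined tri
ct=camera("top");cs=camera("side")
def tri(a,b):
    o1,d1=ray(ct,*a);o2,d2=ray(cs,*b)
    d1/=np.linalg.norm(d1);d2/=np.linalg.norm(d2)
    A=np.stack([d1,-d2],1);t=np.linalg.lstsq(A,o2-o1,rcond=None)[0]
    p,q=o1+t[0]*d1,o2+t[1]*d2;return (p+q)/2,np.linalg.norm(p-q)
for k,a,b in [("bolt",(268.5,320.5),(251,228)),("pulley",(357.5,193.8),(384.5,271)),("block",(345.2,250),(327.3,273)),("carton",(344,306.5),(274,282)),("nblue",(437.4,295.3),(299.5,354.2)),("nblack",(476.7,305),(303,392.6)),("nwhite",(484.5,264.3),(351.2,391)),("norange",(442.2,251.6),(351.3,349.6))]:
    p,e=tri(a,b);print(k,np.round(p,4),round(e,4))
E
```

```text
t 2.25 pos [ 0.1612 -0.6038  0.3525] yaw -0.1942 q [-1.31  0.26  1.47  0.    1.41 -1.12] F [-0.1 -0.7  0.1] w 0.702
tool shift [-0.6324  0.0526  0.1904] turn 0.0058
bolt [0.4024 0.1795 0.0407] 0.0037
pulley [0.6811 0.0078 0.0145] 0.0025
block [0.5573 0.0299 0.0097] 0.0007
carton [0.4386 0.0281 0.0054] 0.0001
nblue [ 0.4678 -0.1667 -0.0019] 0.0073
nblack [ 0.4564 -0.2496 -0.0053] 0.0023
nwhite [ 0.5421 -0.2659  0.    ] 0.0015
norange [ 5.644e-01 -1.765e-01  1.000e-04] 0.0006
```

Request:
send_rows --steps '[[[-0.02,0,0.006,0],[-0.042,0,0.013,0],[-0.046,0,0.014,0],[-0.046,0,0.014,0],[-0.046,0,0.014,0]]]'

```text
time: 2.85
tool_pos: [0.2611, -0.4184, 0.3526]
tool_rot: [[-0.204, 0.0, 0.979], [-0.979, -0.0, -0.204], [0.0, -1.0, 0.0]]
contact_force: [1.8, -0.3, 0.3]
gripper_width: 0.7
```

Request:
send_rows --steps '[[[-0.046,0,0.014,0],[-0.046,0,0.014,0],[-0.046,0,0.014,0],[-0.046,0,0.014,0],[-0.046,0,0.014,0]]]'

```text
time: 3.35
tool_pos: [0.3755, -0.2067, 0.3529]
tool_rot: [[-0.204, 0.001, 0.979], [-0.979, -0.0, -0.204], [0.0, -1.0, 0.001]]
contact_force: [1.0, -0.7, 0.4]
gripper_width: 0.7
```

Request:
send_rows --steps '[[[-0.046,0.01,0.014,0],[-0.046,0.01,0.014,0],[-0.046,0.01,0.014,0],[-0.046,0.01,0.014,0],[-0.02,0.01,0.006,0]]]'

```text
time: 3.85
tool_pos: [0.4776, -0.0176, 0.3024]
tool_rot: [[-0.201, 0.001, 0.98], [-0.98, 0.001, -0.201], [-0.001, -1.0, 0.001]]
contact_force: [0.7, 0.8, 0.4]
gripper_width: 0.7
```

```bash
python3 to.py 0.47 -0.02 0.3 -0.2; python3 - <<'E'
from h import *
s=observe();c=camera("wrist");P=wpose(s,c)
cv2.imwrite("pics/w1.png",c["frame"])
for k,z in {"pulley_c":.013,"drilled_block_c":.013,"orange_carton_c":.011,"bright_bolt_c":.029}.items():
    for r in tip_of(c,k)[:5]: print(k,np.round(r["at"],1),round(r["p"],2),np.round(atz(c,*r["at"],z,P),4)[:2])
E
```

```text
t 3.85 pos [ 0.4776 -0.0176  0.3024] yaw -0.2025 q [-0.04  0.04  1.84  0.    1.26  0.16] F [0.7 0.8 0.4] w 0.7
tool shift [ 0.0039  0.0023 -0.007 ] turn -0.0025
pulley_c [318.1 120.1] 0.96 [0.5031 0.098 ]
pulley_c [408.5 213.7] 0.89 [ 0.6005 -0.0455]
pulley_c [323.4 231.6] 0.65 [ 0.4809 -0.0466]
pulley_c [463.7 164.3] 0.62 [0.6809 0.0053]
drilled_block_c [368.8 163.1] 0.56 [0.558  0.0322]
orange_carton_c [284.5 181.3] 0.69 [0.4432 0.0314]
bright_bolt_c [224.   63.5] 0.77 [0.406  0.1808]
```

View pics/w1.png

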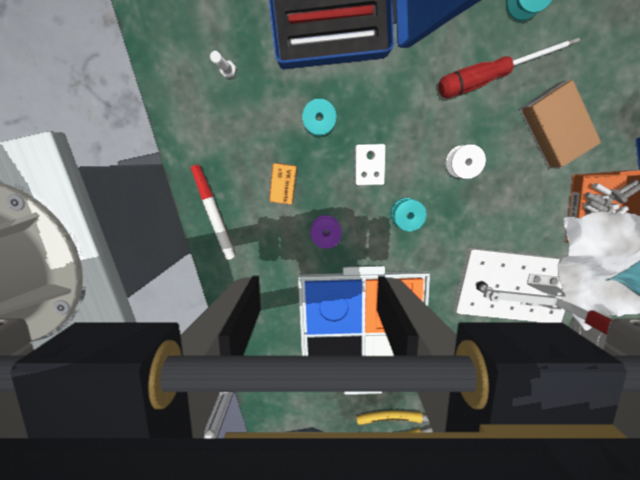

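The wrist view shows the carton at (283,184), the block at (370,164), the white pulley at (465,161), the bolt at (223,66), and the tray edges nearly aligned with the image. Next I'll get accurate positions and yaws from the masks.

```bash
cat > mk.py <<'E'
from h import *
def rects(names):
    s=observe();c=camera("wrist");P=wpose(s,c)
    for k,z in names.items():
        for r in masks_of(c,k)[:3]:
            m=r["region"].astype(np.uint8)
            cs,_=cv2.findContours(m,cv2.RETR_EXTERNAL,cv2.CHAIN_APPROX_NONE)
            if not cs: continue
            q=max(cs,key=cv2.contourArea)[:,0,:]
            w=np.array([atz(c,u,v,z,P)[:2] for u,v in q],np.float32)
            rc=cv2.minAreaRect(w*1000);b=cv2.boxPoints(rc)
            e0=b[1]-b[0];e1=b[2]-b[1]
            l=e0 if np.linalg.norm(e0)>np.linalg.norm(e1) else e1
            a=np.arctan2(l[1],l[0])-np.pi/2;a=(a+np.pi/2)%np.pi-np.pi/2
            print(k,round(r["p"],2),"bbox",np.round(r["bbox"]),"c",np.round(rc[0],1),"size",np.round(rc[1],1),"yaw(long=y)",round(a,3))
E
python3 - <<'E'
from mk import *
rects({"drilled_block_c":.026,"orange_carton_c":.022,"pulley_c":.026,"nest_orange":.013,"nest_blue":.013})
E
```

```text
drilled_block_c 0.67 bbox [358. 140. 391. 182.] c [557.   30.9] size [49.5 37.5] yaw(long=y) -0.173
orange_carton_c 0.87 bbox [272. 160. 297. 201.] c [441.8  29.9] size [52.1 31.8] yaw(long=y) -0.323
orange_carton_c 0.56 bbox [366. 273. 426. 330.] c [ 530.5 -167.8] size [84.1 23.7] yaw(long=y) -0.165
pulley_c 0.89 bbox [393. 193. 429. 230.] c [597.8 -44. ] size [43. 46.] yaw(long=y) 1.369
pulley_c 0.89 bbox [510.   0. 550.  14.] c [761.1 163.7] size [15.  46.1] yaw(long=y) 1.369
pulley_c 0.79 bbox [301.  94. 338. 130.] c [504.6 100. ] size [42.  41.7] yaw(long=y) -0.634
nest_orange 0.74 bbox [365. 270. 424. 332.] c [ 531.3 -172.2] size [85.9 24.2] yaw(long=y) -0.165
nest_blue 0.58 bbox [305. 278. 364. 331.] c [ 472.8 -161.8] size [87.4 85.5] yaw(long=y) -0.173
```

```bash
python3 - <<'E'
from h import *
c=camera("top")
cv=[(117,50),(512,133),(450,533),(42,445)]
w=np.array([atz(c,(u+.5)/4.5+400-.5,(v+.5)/4.5+215-.5,.013)[:2] for u,v in cv])
print(np.round(w,4),"centre",w.mean(0))
print([round(float(np.linalg.norm(w[i]-w[(i+1)%4])),4) for i in range(4)])
# insert colour masks in top
c2=camera("side")
for n,cc in (("top",c),("side",c2)):
  f=cv2.cvtColor(cc["frame"],cv2.COLOR_BGR2HSV)
  for k,lo,hi in (("blue",(100,120,80),(125,255,255)),("orange",(5,120,120),(20,255,255)),("black",(0,0,0),(180,255,60))):
    m=cv2.inRange(f,lo,hi);roi=np.zeros_like(m)
    if n=="top": roi[215:340,405:520]=255
    else: roi[325:418,274:384]=255
    cs,_=cv2.findContours(m&roi,cv2.RETR_EXTERNAL,cv2.CHAIN_APPROX_NONE);q=max(cs,key=cv2.contourArea)[:,0,:]
    ww=np.array([atz(cc,u,v,.013)[:2] for u,v in q],np.float32);rc=cv2.minAreaRect(ww*1000)
    print(n,k,np.round(rc[0],1),np.round(rc[1],1),round(rc[2],2))
E
```

```text
[[ 0.6164 -0.1386]
 [ 0.5848 -0.3237]
 [ 0.398  -0.2904]
 [ 0.4295 -0.1051]] centre [ 0.50718663 -0.21443387]
[0.1878, 0.1898, 0.1879, 0.1899]
top blue [ 470.5 -162.4] [84.2 83.3] 80.09
top orange [ 542.6 -176.8] [79.6 51.6] 80.26
top black [ 459.7 -223.4] [27.3 81.5] 80.44
side blue [ 471.4 -165.1] [82.4 83.9] 79.35
side orange [ 559.4 -179.3] [82.8 82.6] 79.35
side black [ 456.3 -254.8] [83.4 79.5] 80.54
```

```bash
python3 to.py 0.442 0.030 0.08 -0.32
```

```text
t 4.5 pos [ 0.4762 -0.0213  0.3028] yaw -0.2011 q [-0.05  0.04  1.84  0.    1.26  0.15] F [0.4 0.4 0.2] w 0.702
tool shift [-0.0435  0.2228 -0.0439] turn 0.1189
```

Request:
send_rows --steps '[[[-0.015,0.02,-0.015,0],[-0.0145,0.04,-0.0145,0],[-0.014,0.045,-0.0144,0],[0,0.045,0,0.06],[0,0.045,0,0.059]]]'

```text
time: 5.0
tool_pos: [0.4418, 0.0308, 0.1066]
tool_rot: [[-0.315, 0.002, 0.949], [-0.949, 0.0, -0.315], [-0.001, -1.0, 0.002]]
contact_force: [0.3, -0.8, 0.0]
gripper_width: 0.7
```

```bash
python3 to.py 0.442 0.030 0.08 -0.32;  python3 - <<'E'
from mk import *
rects({"orange_carton_c":.022})
c=camera("wrist");cv2.imwrite("pics/w2.png",c["frame"])
E
```

```text
t 5.0 pos [0.4418 0.0308 0.1066] yaw -0.3207 q [0.07 0.23 2.12 0.   0.79 0.39] F [ 0.3 -0.8  0. ] w 0.7
tool shift [0.0007 0.0266 0.0004] turn -0.0007
orange_carton_c 0.87 bbox [296. 219. 336. 289.] c [441.3  31.7] size [54.2 30. ] yaw(long=y) -0.336
```

View pics/w2.png

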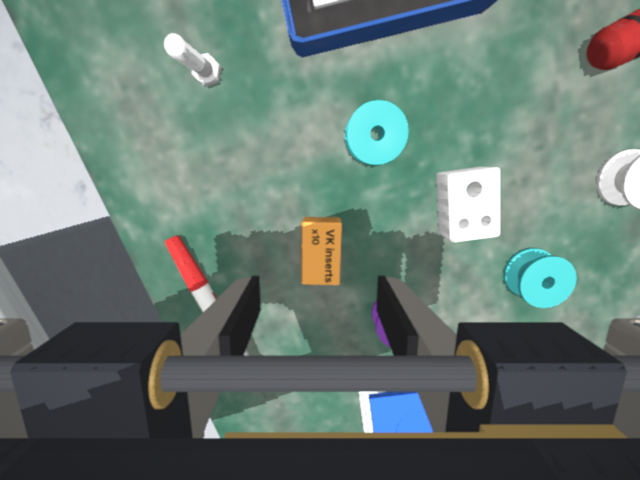

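Request:
send_rows --steps '[[[-0.001,0.02,0,0],[0,0.035,0,0.008],[0,0.026,0,0],[0,0.01,0,0],[0,0,0,0]]]'

```text
time: 5.65
tool_pos: [0.443, 0.0314, 0.0174]
tool_rot: [[-0.321, 0.0, 0.947], [-0.947, 0.0, -0.321], [-0.0, -1.0, 0.0]]
contact_force: [-0.8, 0.5, 0.1]
gripper_width: 0.702
```

```bash
python3 to.py 0.442 0.031 0.0155 -0.33
```

```text
t 5.65 pos [0.443  0.0314 0.0174] yaw -0.3263 q [0.07 0.41 2.16 0.   0.57 0.39] F [-0.8  0.5  0.1] w 0.702
tool shift [ 0.0007  0.0019 -0.0008] turn 0.0037
```

Request:
send_rows --steps '[[[0,0.0015,0,0],[0,0,0,0],[0,0,0,0],[0,0,0,0],[0,0,0,0]]]' --fingers -1 --squeeze 15

```text
time: 6.15
tool_pos: [0.4423, 0.0315, 0.0155]
tool_rot: [[-0.321, 0.0, 0.947], [-0.947, 0.0, -0.321], [-0.0, -1.0, 0.0]]
contact_force: [-1.5, 0.7, 7.4]
gripper_width: 0.326
```

```bash
python3 to.py 0.5585 -0.179 0.12 -0.1735
```

```text
t 6.15 pos [0.4423 0.0315 0.0155] yaw -0.3269 q [0.07 0.41 2.16 0.   0.57 0.39] F [-1.5  0.7  7.4] w 0.326
tool shift [ 0.162  -0.1044  0.1777] turn -0.1534
```

Request:
send_rows --steps '[[[0,-0.01,0,0],[0,-0.02,0,0],[0,-0.03,0,0],[0,-0.025,0,-0.076],[0,0,0,-0.077]]]'

```text
time: 6.65
tool_pos: [0.4443, 0.0316, 0.1035]
tool_rot: [[-0.17, 0.005, 0.985], [-0.985, 0.0, -0.17], [-0.001, -1.0, 0.005]]
contact_force: [-0.1, 0.0, -1.7]
gripper_width: 0.322
```

```bash
python3 to.py 0.5585 -0.179 0.09 -0.1735
```

```text
t 6.65 pos [0.4443 0.0316 0.1035] yaw -0.171 q [0.07 0.24 2.12 0.   0.78 0.24] F [-0.1  0.  -1.7] w 0.322
tool shift [0.1881 0.014  0.1483] turn 0.0025
```

Request:
send_rows --steps '[[[0.025,0,0.02,0],[0.04,0,0.032,0],[0.044,0,0.035,0],[0.044,0,0.034,0],[0.03,0,0.023,0]]]'

```text
time: 7.15
tool_pos: [0.5474, -0.1649, 0.1009]
tool_rot: [[-0.174, 0.001, 0.985], [-0.985, -0.001, -0.174], [0.0, -1.0, 0.001]]
contact_force: [-0.0, 0.7, -0.6]
gripper_width: 0.326
```

Request:
send_rows --steps '[[[0.005,0.02,0.004,0],[0,0.02,0,0],[0,0.01,0,0],[0,0,0,0]]]'

```text
time: 7.55
tool_pos: [0.548, -0.1674, 0.0491]
tool_rot: [[-0.173, -0.003, 0.985], [-0.985, 0.001, -0.173], [-0.0, -1.0, -0.003]]
contact_force: [-0.0, -1.5, -0.2]
gripper_width: 0.327
```

```bash
python3 to.py 0.5585 -0.179 0.0235 -0.1735; python3 - <<'E'
from h import *
for n in ["wrist","side","top"]:
    c=camera(n);f=c["frame"]
    if n=="side": f=cv2.resize(f[300:450,230:430],None,fx=4,fy=4,interpolation=cv2.INTER_CUBIC)
    if n=="top": f=cv2.resize(f[200:350,390:540],None,fx=4,fy=4,interpolation=cv2.INTER_CUBIC)
    cv2.imwrite(f"pics/p1{n}.png",f)
E
```

```text
t 7.55 pos [ 0.548  -0.1674  0.0491] yaw -0.1739 q [-0.3   0.49  1.87  0.    0.78 -0.13] F [-0.  -1.5 -0.2] w 0.327
tool shift [0.0096 0.0256 0.0124] turn -0.0004
```

View pics/p1wrist.png

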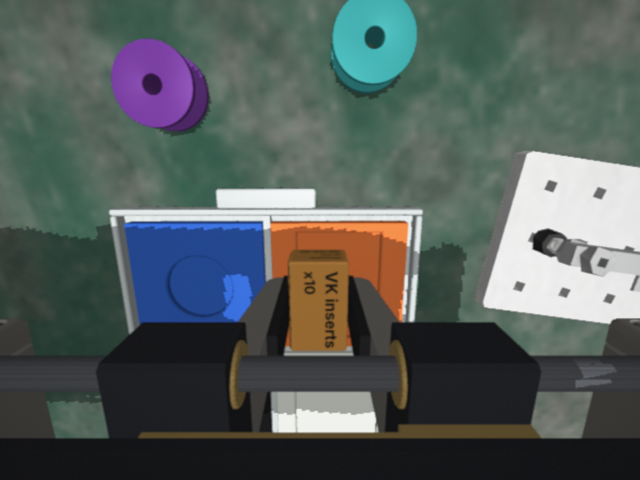

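View pics/p1side.png

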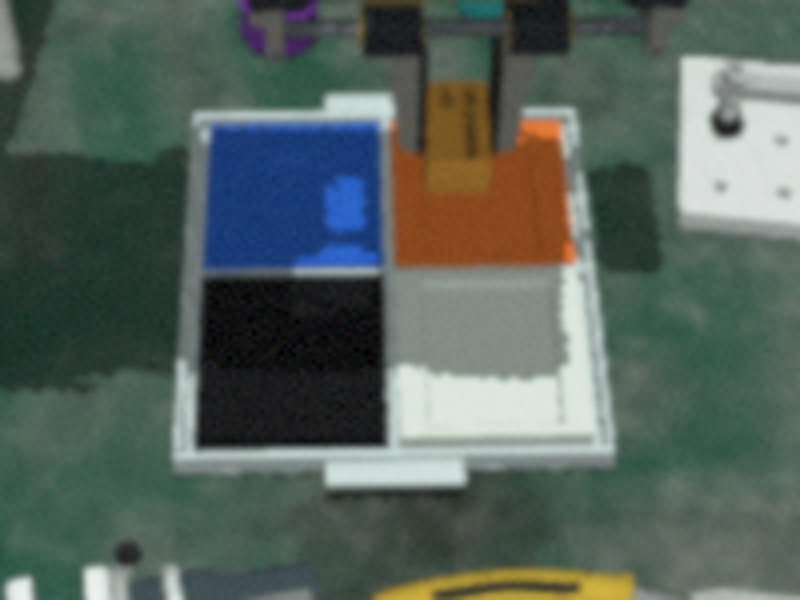

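```bash
python3 - <<'E'
from h import *
s=observe();c=camera("wrist");P=wpose(s,c)
a=atz(c,111,212,.013,P)[:2];b=atz(c,421,211,.013,P)[:2]
print(a,b,np.linalg.norm(a-b)); u=(b-a)/np.linalg.norm(b-a);v=np.array([-u[1],u[0]]);print(np.arctan2(u[1],u[0]))
C=(a+b)/2-.095*v;print("C",C,"orange",C+.0445*u+.0445*v)
for p in [(168,285),(236,285),(201,255)]: print(atz(c,*p,.013,P)[:2])
E
```

```text
[ 0.43351604 -0.10716679] [ 0.61963831 -0.13922743] 0.1888634044664495
-0.1705817645329552
C [ 0.51045038 -0.2168183 ] orange [ 0.56185865 -0.18051829]
[ 0.4540627  -0.15900475]
[ 0.49730011 -0.16661492]
[ 0.48032802 -0.14311599]
```

Request:
send_rows --steps '[[[0.006,0,0.008,0],[0.0045,0.005,0.006,0],[0,0.01,0,0],[0,0.006,0,0],[0,0.003,0,0]]]'

```text
time: 8.25
tool_pos: [0.5602, -0.1803, 0.0247]
tool_rot: [[-0.173, -0.002, 0.985], [-0.985, 0.001, -0.173], [-0.0, -1.0, -0.002]]
contact_force: [-0.8, 0.8, -1.1]
gripper_width: 0.324
```

```bash
python3 to.py 0.560 -0.180 0.0235 -0.1735
```

```text
t 8.25 pos [ 0.5602 -0.1803  0.0247] yaw -0.1741 q [-0.31  0.55  1.85  0.    0.75 -0.14] F [-0.8  0.8 -1.1] w 0.324
tool shift [-0.0002  0.0012 -0.0003] turn -0.0006
```

Request:
send_rows --steps '[[[0,0.0012,0,0],[0,0,0,0]]]'

```text
time: 8.45
tool_pos: [0.561, -0.1804, 0.0246]
tool_rot: [[-0.173, -0.001, 0.985], [-0.985, 0.0, -0.173], [-0.0, -1.0, -0.001]]
contact_force: [-0.5, 1.1, -0.4]
gripper_width: 0.328
```

Request:
send_rows --steps '[[[0,0,0,0],[0,0,0,0],[0,0,0,0],[0,-0.01,0,0],[0,-0.03,0,0]]]' --fingers 0.15

```text
time: 8.95
tool_pos: [0.5594, -0.18, 0.0637]
tool_rot: [[-0.173, -0.004, 0.985], [-0.985, 0.001, -0.173], [-0.001, -1.0, -0.004]]
contact_force: [0.6, -0.3, 0.5]
gripper_width: 0.573
```

Request:
send_rows --steps '[[[0,-0.04,0,0],[-0.02,-0.03,0,0],[-0.045,0,0,0],[-0.048,0,0,0],[-0.045,0,0,0]]]' --fingers 0.4

```text
time: 9.45
tool_pos: [0.589, -0.0235, 0.1364]
tool_rot: [[-0.174, 0.002, 0.985], [-0.985, -0.0, -0.174], [-0.0, -1.0, 0.002]]
contact_force: [0.2, 0.2, 0.4]
gripper_width: 0.699
```

```bash
python3 to.py 0.5575 0.031 0.08 -0.1735; python3 - <<'E'
from mk import *
rects({"drilled_block_c":.026})
for n in ["wrist","top","side"]:
    c=camera(n);f=c["frame"]
    if n=="top": f=cv2.resize(f[200:350,390:540],None,fx=4,fy=4,interpolation=cv2.INTER_CUBIC)
    if n=="side": f=cv2.resize(f[300:450,230:430],None,fx=4,fy=4,interpolation=cv2.INTER_CUBIC)
    cv2.imwrite(f"pics/p2{n}.png",f)
E
```

```text
t 9.45 pos [ 0.589  -0.0235  0.1364] yaw -0.1748 q [-0.04  0.39  1.79  0.    0.96  0.13] F [0.2 0.2 0.4] w 0.699
tool shift [-0.0481  0.0563 -0.0406] turn -0.0013
drilled_block_c 0.84 bbox [245. 156. 295. 217.] c [558.6  30.7] size [49.9 37.9] yaw(long=y) -0.186
```

View pics/p2side.png

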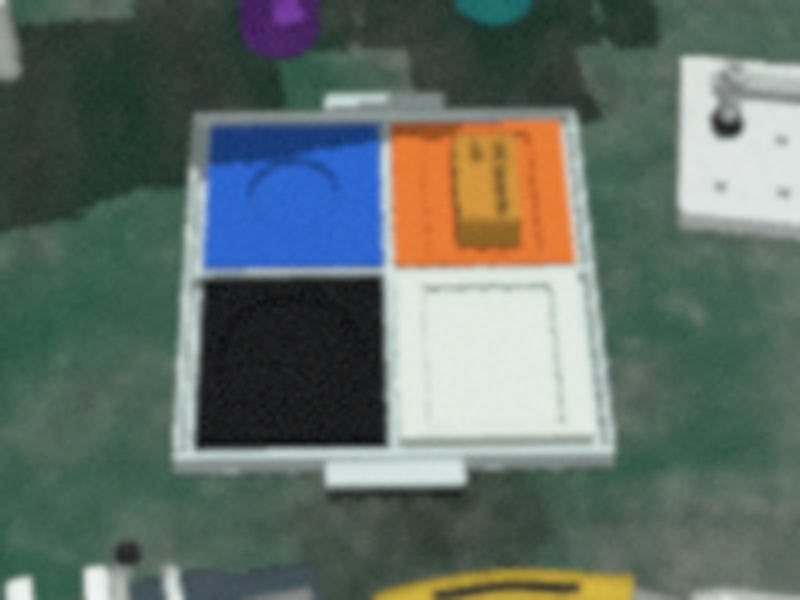

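View pics/p2wrist.png

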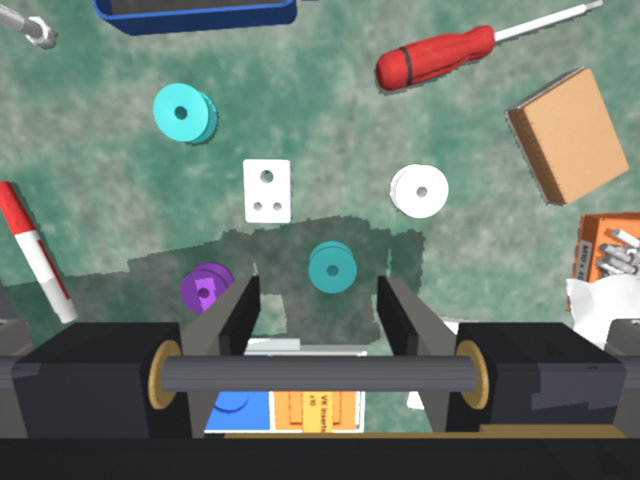

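The carton sits in its pocket, slightly right of centre in the side crop (about 488 against 483), which is fine. The drilled block is next.

Request:
send_rows --steps '[[[-0.024,0,-0.02,0],[-0.024,0.02,-0.02,0],[0,0.035,0,0],[0,0.035,0,0.004],[0,0.02,0,0]]]'

```text
time: 10.2
tool_pos: [0.5561, 0.0278, 0.0229]
tool_rot: [[-0.179, -0.002, 0.984], [-0.984, -0.0, -0.179], [0.001, -1.0, -0.002]]
contact_force: [0.9, -0.2, -0.5]
gripper_width: 0.702
```

```bash
python3 to.py 0.558 0.031 0.0155 -0.18
```

```text
t 10.2 pos [0.5561 0.0278 0.0229] yaw -0.1795 q [ 0.05  0.52  1.92 -0.    0.71  0.23] F [ 0.9 -0.2 -0.5] w 0.702
tool shift [-0.0035  0.0074  0.0013] turn 0.0005
```

Request:
send_rows --steps '[[[-0.0035,0.003,0.0013,0],[0,0.0035,0,0],[0,0,0,0]]]'

```text
time: 10.5
tool_pos: [0.5601, 0.0319, 0.0191]
tool_rot: [[-0.178, 0.001, 0.984], [-0.984, -0.0, -0.178], [-0.0, -1.0, 0.001]]
contact_force: [-0.2, 0.7, -0.3]
gripper_width: 0.7
```

Request:
send_rows --steps '[[[0,0,0,0],[0,0,0,0],[0,0,0,0],[0,0,0,0],[0,0,0,0]]]' --fingers -1 --squeeze 25

```text
time: 11.0
tool_pos: [0.5593, 0.0325, 0.0188]
tool_rot: [[-0.177, 0.0, 0.984], [-0.984, -0.0, -0.177], [0.0, -1.0, 0.0]]
contact_force: [-2.4, 0.0, 6.7]
gripper_width: 0.39
```

Request:
send_rows --steps '[[[0,-0.01,0,0],[0,-0.02,0,0],[0,-0.03,0,0],[0,-0.03,0,0],[0,-0.005,0,0]]]'

```text
time: 11.5
tool_pos: [0.5617, 0.0326, 0.1171]
tool_rot: [[-0.177, 0.006, 0.984], [-0.984, 0.0, -0.177], [-0.001, -1.0, 0.006]]
contact_force: [0.3, 0.5, -1.0]
gripper_width: 0.387
```

```bash
python3 to.py 0.545 -0.2675 0.0235 -0.1735
```

```text
t 11.5 pos [0.5617 0.0326 0.1171] yaw -0.178 q [0.06 0.38 1.86 0.   0.89 0.23] F [ 0.3  0.5 -1. ] w 0.387
tool shift [0.2984 0.0934 0.0362] turn -0.0045
```

Request:
send_rows --steps '[[[0.025,0,0.003,0],[0.045,0,0.005,0],[0.048,0,0.006,0],[0.048,0,0.006,0],[0.048,0,0.006,0]]]'

```text
time: 12.0
tool_pos: [0.5464, -0.1844, 0.1129]
tool_rot: [[-0.177, -0.0, 0.984], [-0.984, 0.0, -0.177], [-0.0, -1.0, -0.0]]
contact_force: [0.9, -1.0, -0.6]
gripper_width: 0.389
```

Request:
send_rows --steps '[[[0.048,0,0.006,0],[0.03,0.01,0.004,0],[0.006,0.02,0,-0.004],[0,0.02,0,0],[0,0,0,0]]]'

```text
time: 12.5
tool_pos: [0.5397, -0.2666, 0.0604]
tool_rot: [[-0.174, -0.005, 0.985], [-0.985, 0.002, -0.174], [-0.002, -1.0, -0.005]]
contact_force: [-0.7, -0.4, -1.0]
gripper_width: 0.39
```

```bash
python3 to.py 0.545 -0.2675 0.0268 -0.1735;python3 - <<'E'
from h import *
for n in ["side","wrist"]:
    c=camera(n);f=c["frame"]
    if n=="side": f=cv2.resize(f[300:450,230:430],None,fx=4,fy=4,interpolation=cv2.INTER_CUBIC)
    cv2.imwrite(f"pics/p3{n}.png",f)
E
```

```text
t 12.5 pos [ 0.5397 -0.2666  0.0604] yaw -0.1749 q [-0.46  0.51  1.8   0.    0.83 -0.29] F [-0.7 -0.4 -1. ] w 0.39
tool shift [-0.      0.0335  0.0056] turn -0.0014
```

View pics/p3wrist.png

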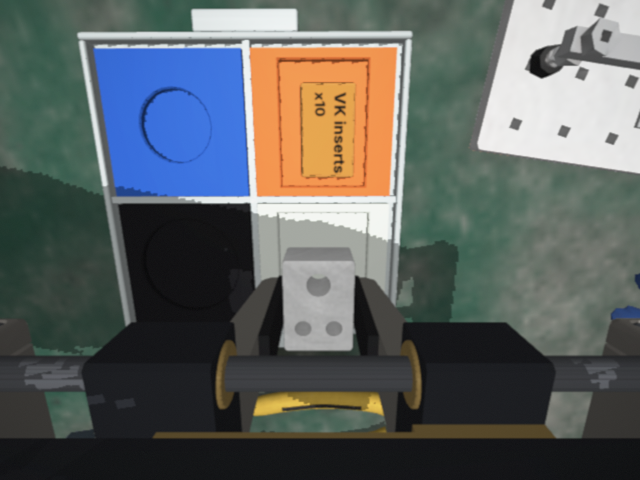

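```bash
python3 - <<'E'
from h import *
s=observe();c=camera("wrist");P=wpose(s,c)
g=lambda u,v,z=.013:atz(c,u,v,z,P)[:2]
a=g(79,35);b=g(411,33);u=(b-a)/np.linalg.norm(b-a);v=np.array([-u[1],u[0]])
print(np.linalg.norm(b-a),np.arctan2(u[1],u[0]),"C",(a+b)/2-.095*v)
pk=[g(*p) for p in [(277,58),(368,60),(278,185),(365,187)]];print("orange pocket",np.mean(pk,0))
ct=[g(*p,.03) for p in [(300,82),(355,82),(301,177),(353,177)]];print("carton",np.mean(ct,0))
print("blue",np.mean([g(141,124),g(211,124),g(176,87),g(176,162)],0), "cross",g(251,200))
E
```

```text
0.1886220773050383 -0.16888575019373034 C [ 0.50997982 -0.21625351]
orange pocket [ 0.56076727 -0.17849003]
carton [ 0.56269967 -0.18343745]
blue [ 0.47377042 -0.1628058 ] cross [ 0.50831295 -0.21503661]
```

Request:
send_rows --steps '[[[0,0.006,0.0056,0],[0,0.012,0,0],[0,0.01,0,0],[0,0.005,0,0],[0,0,0,0]]]'

```text
time: 13.15
tool_pos: [0.5468, -0.2677, 0.0291]
tool_rot: [[-0.173, -0.002, 0.985], [-0.985, 0.001, -0.173], [-0.001, -1.0, -0.002]]
contact_force: [-0.1, 0.6, 0.1]
gripper_width: 0.39
```

```bash
python3 to.py 0.545 -0.267 0.0268 -0.1735
```

```text
t 13.15 pos [ 0.5468 -0.2677  0.0291] yaw -0.1739 q [-0.46  0.57  1.8  -0.    0.78 -0.28] F [-0.1  0.6  0.1] w 0.39
tool shift [-0.0004  0.0023 -0.0018] turn -0.0004
```

Request:
send_rows --steps '[[[0,0.0015,-0.0015,0],[0,0.001,0,0],[0,0,0,0]]]'

```text
time: 13.45
tool_pos: [0.5461, -0.268, 0.028]
tool_rot: [[-0.173, 0.0, 0.985], [-0.985, -0.0, -0.173], [0.0, -1.0, 0.0]]
contact_force: [0.0, 0.1, -1.0]
gripper_width: 0.389
```

```bash
python3 to.py 0.545 -0.267 0.0268 -0.1735
```

```text
t 13.45 pos [ 0.5461 -0.268   0.028 ] yaw -0.1741 q [-0.46  0.57  1.8  -0.    0.77 -0.28] F [ 0.   0.1 -1. ] w 0.389
tool shift [-0.0008  0.0012 -0.0013] turn -0.0006
```

Request:
send_rows --steps '[[[0,0.0015,0,0],[0,0,0,0]]]'

```text
time: 13.65
tool_pos: [0.5464, -0.2681, 0.0268]
tool_rot: [[-0.173, 0.001, 0.985], [-0.985, -0.0, -0.173], [0.0, -1.0, 0.001]]
contact_force: [-0.7, 1.7, 1.8]
gripper_width: 0.39
```

Request:
send_rows --steps '[[[0,0,0,0],[0,0,0,0],[0,0,0,0],[0,-0.01,0,0],[0,-0.03,0,0]]]' --fingers 0.2

```text
time: 14.15
tool_pos: [0.5443, -0.267, 0.0649]
tool_rot: [[-0.173, -0.004, 0.985], [-0.985, 0.002, -0.173], [-0.001, -1.0, -0.005]]
contact_force: [0.4, -0.4, 0.0]
gripper_width: 0.602
```

Request:
send_rows --steps '[[[0,-0.04,0,0],[0,-0.04,0,0],[-0.03,-0.01,0.01,0],[-0.047,0,0.016,0],[-0.047,0,0.016,0]]]'

```text
time: 14.65
tool_pos: [0.6098, -0.1525, 0.1583]
tool_rot: [[-0.175, 0.002, 0.985], [-0.985, -0.001, -0.175], [0.0, -1.0, 0.002]]
contact_force: [0.3, -0.0, -0.4]
gripper_width: 0.594
```

Request:
send_rows --steps '[[[-0.047,0,0.016,0],[-0.047,0,0.016,0],[0,0,0,0]]]'

```text
time: 14.95
tool_pos: [0.6593, -0.0609, 0.1573]
tool_rot: [[-0.169, 0.002, 0.986], [-0.986, 0.001, -0.169], [-0.002, -1.0, 0.002]]
contact_force: [0.5, -0.6, -0.2]
gripper_width: 0.606
```

```bash
python3 to.py 0.682 0.006 0.1 -0.1735; python3 - <<'E'
from mk import *
rects({"pulley_c":.026})
for n in ["wrist","top","side"]:
    c=camera(n);f=c["frame"]
    if n=="top": f=cv2.resize(f[200:350,390:540],None,fx=4,fy=4,interpolation=cv2.INTER_CUBIC)
    if n=="side": f=cv2.resize(f[300:450,230:430],None,fx=4,fy=4,interpolation=cv2.INTER_CUBIC)
    cv2.imwrite(f"pics/p4{n}.png",f)
E
```

```text
t 14.95 pos [ 0.6593 -0.0609  0.1573] yaw -0.1697 q [-0.1   0.47  1.61  0.    1.06  0.07] F [ 0.5 -0.6 -0.2] w 0.606
tool shift [-0.0697  0.0574  0.0109] turn 0.0038
pulley_c 0.91 bbox [301. 133. 351. 182.] c [681.9   9.3] size [41.  40.7] yaw(long=y) -1.282
pulley_c 0.78 bbox [104. 227. 165. 275.] c [490.5 -43.6] size [56.8 41.8] yaw(long=y) -1.169
pulley_c 0.75 bbox [225. 204. 276. 254.] c [601.7 -43.9] size [47.2 39.9] yaw(long=y) -0.982
```

View pics/p4side.png

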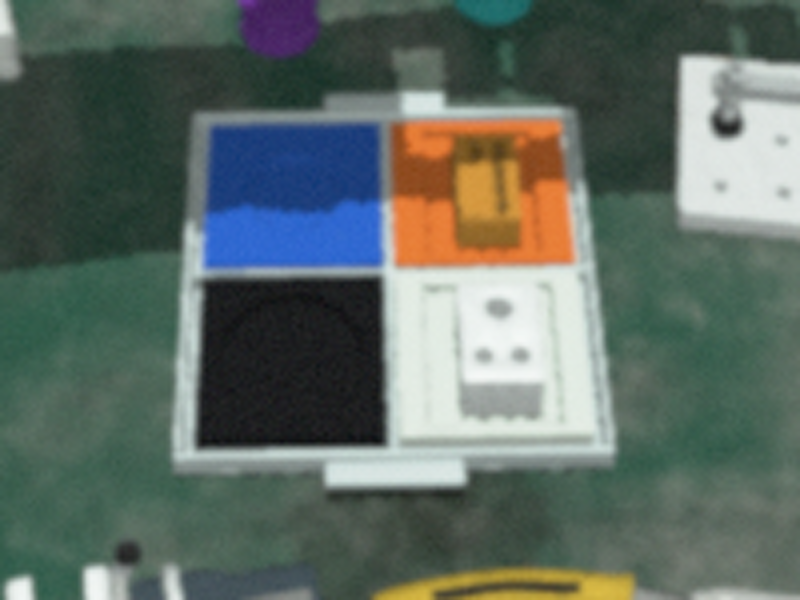

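View pics/p4wrist.png

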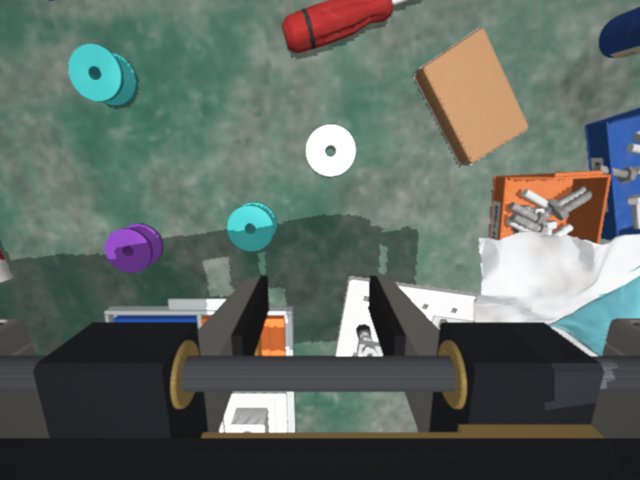

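Block is down in the white pocket. The white spool is at (330,151) in the wrist view, with the turquoise one well clear at (250,228). Going for the white one.

Request:
send_rows --steps '[[[-0.03,0,0.005,0],[-0.0425,0.01,0.0055,0],[0,0.04,0,0],[0,0.035,0,0],[0,0,0,0]]]' --fingers 0.35

```text
time: 15.7
tool_pos: [0.6756, 0.0023, 0.0669]
tool_rot: [[-0.174, -0.008, 0.985], [-0.985, -0.0, -0.174], [0.002, -1.0, -0.008]]
contact_force: [-0.8, -0.5, 0.5]
gripper_width: 0.675
```

```bash
python3 to.py 0.682 0.008 0.0165; python3 - <<'E'
from mk import *
rects({"pulley_c":.026})
c=camera("wrist");cv2.imwrite("pics/p5.png",c["frame"])
E
```

```text
t 15.7 pos [0.6756 0.0023 0.0669] yaw -0.1753 q [ 0.    0.6   1.62 -0.    0.93  0.18] F [-0.8 -0.5  0.5] w 0.675
tool shift [-0.0068  0.0503  0.0057] turn None
pulley_c 0.97 bbox [  0. 129.  73. 202.] c [520.9  95.4] size [44.8 43. ] yaw(long=y) -0.419
pulley_c 0.6 bbox [291. 222. 356. 291.] c [682.3  11.5] size [46.1 40.7] yaw(long=y) -0.172
```

View pics/p5.png

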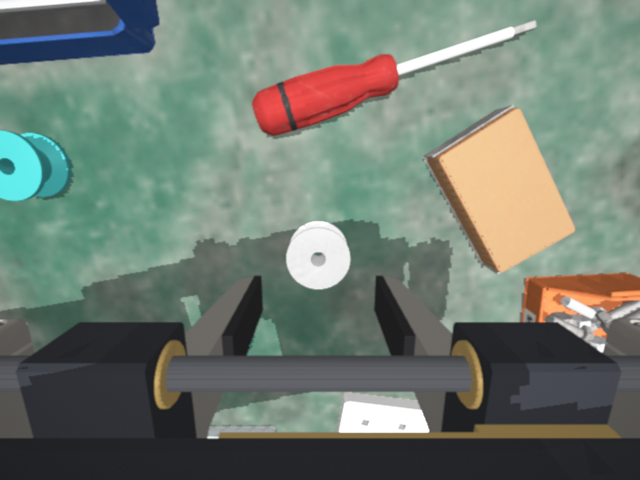

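Request:
send_rows --steps '[[[-0.005,0,0.003,0],[-0.0035,0.015,0.0025,0],[0,0.025,0,0],[0,0.01,0,0],[0,0,0,0]]]'

```text
time: 16.35
tool_pos: [0.6853, 0.0111, 0.0196]
tool_rot: [[-0.173, -0.003, 0.985], [-0.985, -0.0, -0.173], [0.001, -1.0, -0.003]]
contact_force: [0.3, -0.2, 0.7]
gripper_width: 0.674
```

```bash
python3 to.py 0.682 0.009 0.0165
```

```text
t 16.35 pos [0.6853 0.0111 0.0196] yaw -0.1739 q [0.01 0.67 1.62 0.   0.86 0.19] F [ 0.3 -0.2  0.7] w 0.674
tool shift [ 0.0026  0.0031 -0.0028] turn None
```

Request:
send_rows --steps '[[[0.002,0.002,-0.0025,0],[0,0.001,0,0],[0,0,0,0]]]'

```text
time: 16.65
tool_pos: [0.6841, 0.0094, 0.0191]
tool_rot: [[-0.173, 0.001, 0.985], [-0.985, 0.0, -0.173], [-0.0, -1.0, 0.001]]
contact_force: [-0.7, 0.2, -0.1]
gripper_width: 0.675
```

Request:
send_rows --steps '[[[0,0,0,0],[0,0,0,0],[0,0,0,0],[0,0,0,0],[0,0,0,0]]]' --fingers -1 --squeeze 25

```text
time: 17.15
tool_pos: [0.6838, 0.0095, 0.0187]
tool_rot: [[-0.173, 0.0, 0.985], [-0.985, 0.0, -0.173], [-0.0, -1.0, 0.0]]
contact_force: [-1.1, 0.4, 3.6]
gripper_width: 0.445
```

Request:
send_rows --steps '[[[0,-0.01,0,0],[0,-0.02,0,0],[0,-0.03,0,0],[0,-0.03,0,0],[0,-0.005,0,0]]]'

```text
time: 17.65
tool_pos: [0.6861, 0.0095, 0.1177]
tool_rot: [[-0.173, 0.006, 0.985], [-0.985, 0.0, -0.173], [-0.001, -1.0, 0.006]]
contact_force: [0.1, 0.1, 0.1]
gripper_width: 0.444
```

```bash
python3 to.py 0.4575 -0.2515 0.0235 -0.1735; python3 - <<'E'
from h import *
for n in ["wrist"]:
    c=camera(n);cv2.imwrite("pics/p6.png",c["frame"])
E
```

```text
t 17.65 pos [0.6861 0.0095 0.1177] yaw -0.174 q [0.01 0.55 1.58 0.   1.01 0.19] F [0.1 0.1 0.1] w 0.444
tool shift [ 0.2967  0.0928 -0.1805] turn -0.0005
```

View pics/p6.png

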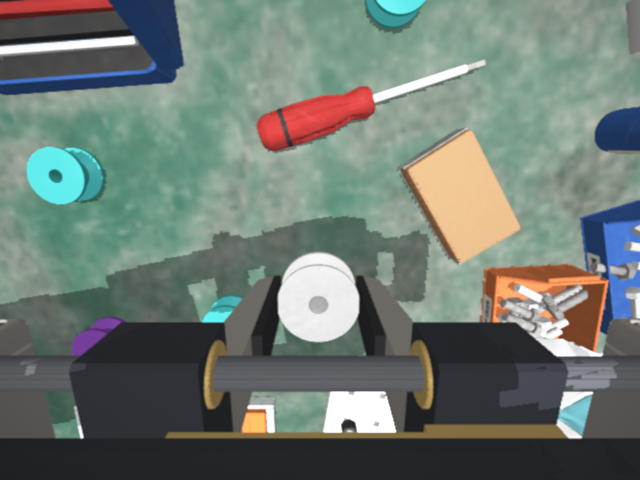

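Request:
send_rows --steps '[[[0.02,0,-0.012,0],[0.037,0,-0.022,0],[0.04,0,-0.025,0],[0.04,0,-0.025,0],[0.04,0,-0.025,0]]]'

```text
time: 18.2
tool_pos: [0.5435, -0.1468, 0.1121]
tool_rot: [[-0.173, -0.002, 0.985], [-0.985, 0.0, -0.173], [-0.0, -1.0, -0.002]]
contact_force: [0.5, -1.4, 0.6]
gripper_width: 0.443
```

Request:
send_rows --steps '[[[0.04,0,-0.025,0],[0.04,0,-0.025,0],[0.03,0.01,-0.016,0],[0.01,0.02,-0.006,0],[0,0.01,0,0]]]'

```text
time: 18.7
tool_pos: [0.4516, -0.2522, 0.0714]
tool_rot: [[-0.176, -0.003, 0.984], [-0.984, 0.001, -0.176], [-0.001, -1.0, -0.003]]
contact_force: [-0.1, 0.1, -1.3]
gripper_width: 0.445
```

Request:
send_rows --steps '[[[0,0.01,0,0],[0,0,0,0]]]'

```text
time: 18.9
tool_pos: [0.4537, -0.2506, 0.0619]
tool_rot: [[-0.172, -0.002, 0.985], [-0.985, 0.001, -0.172], [-0.001, -1.0, -0.002]]
contact_force: [-0.1, 0.7, -0.5]
gripper_width: 0.443
```

```bash
python3 to.py 0.4575 -0.2515 0.0267 -0.1735; python3 - <<'E'
from h import *
for n in ["wrist","side"]:
    c=camera(n);f=c["frame"]
    if n=="side": f=cv2.resize(f[300:450,230:430],None,fx=4,fy=4,interpolation=cv2.INTER_CUBIC)
    cv2.imwrite(f"pics/p7{n}.png",f)
E
```

```text
t 18.9 pos [ 0.4537 -0.2506  0.0619] yaw -0.1732 q [-0.51  0.41  1.98  0.    0.75 -0.33] F [-0.1  0.7 -0.5] w 0.443
tool shift [0.0003 0.0352 0.004 ] turn 0.0003
```

View pics/p7wrist.png

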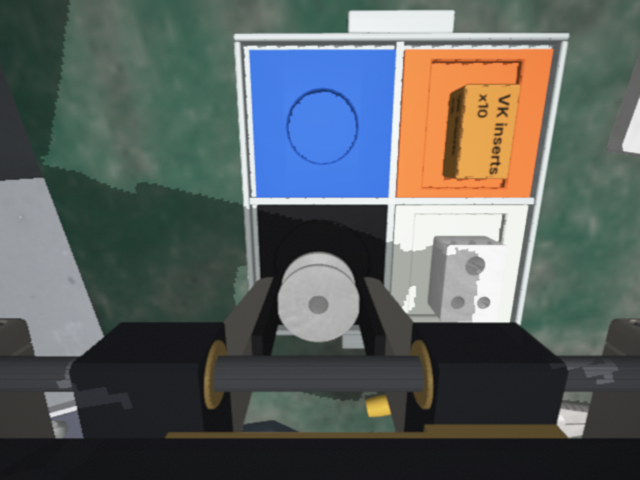

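View pics/p7side.png

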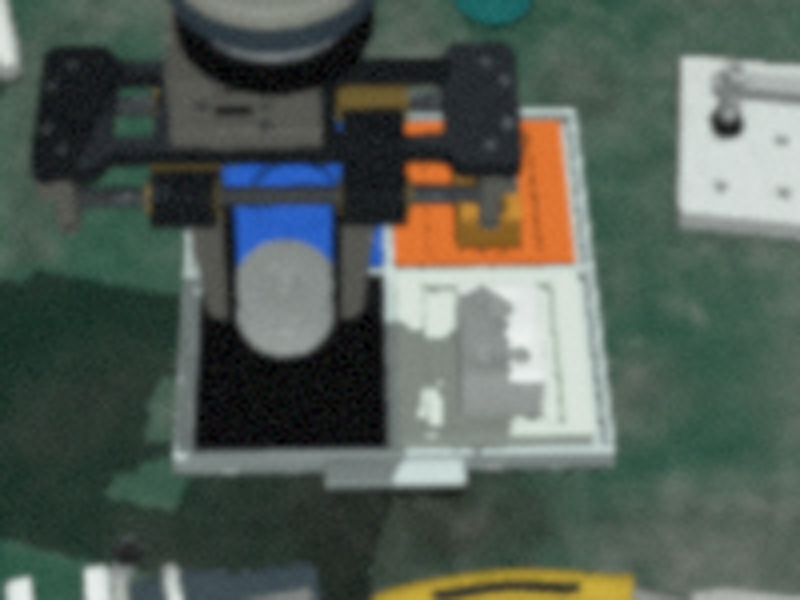

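Request:
send_rows --steps '[[[0,0.006,0.004,0],[0,0.012,0,0],[0,0.012,0,0],[0,0.004,0,0],[0,0,0,0]]]'

```text
time: 19.5
tool_pos: [0.4572, -0.252, 0.0283]
tool_rot: [[-0.173, -0.002, 0.985], [-0.985, 0.001, -0.173], [-0.001, -1.0, -0.002]]
contact_force: [0.3, 0.6, -0.4]
gripper_width: 0.448
```

```bash
python3 to.py 0.4575 -0.2515 0.0267 -0.1735
```

```text
t 19.5 pos [ 0.4572 -0.252   0.0283] yaw -0.174 q [-0.51  0.47  1.99  0.    0.68 -0.33] F [ 0.3  0.6 -0.4] w 0.448
tool shift [-0.0005  0.0016  0.0002] turn -0.0005
```

Request:
send_rows --steps '[[[0,0.0015,0,0],[0,0,0,0]]]'

```text
time: 19.7
tool_pos: [0.4581, -0.2526, 0.028]
tool_rot: [[-0.173, 0.0, 0.985], [-0.985, -0.0, -0.173], [0.0, -1.0, 0.0]]
contact_force: [-0.3, -0.3, -0.7]
gripper_width: 0.444
```

Request:
send_rows --steps '[[[0,0,0,0],[0,0,0,0],[0,0,0,0],[0,-0.01,0,0],[0,-0.03,0,0]]]' --fingers 0.2

```text
time: 20.2
tool_pos: [0.4563, -0.2515, 0.0669]
tool_rot: [[-0.173, -0.004, 0.985], [-0.985, 0.002, -0.173], [-0.001, -1.0, -0.004]]
contact_force: [0.6, -0.6, -1.2]
gripper_width: 0.6
```

Request:
send_rows --steps '[[[0,-0.04,0,0],[0,-0.04,0,0],[-0.03,-0.03,0,0],[-0.047,-0.01,0,0],[-0.047,0,0,0]]]'

```text
time: 20.7
tool_pos: [0.4807, -0.1298, 0.191]
tool_rot: [[-0.175, 0.005, 0.985], [-0.985, -0.001, -0.175], [0.0, -1.0, 0.005]]
contact_force: [-0.1, -0.1, -0.8]
gripper_width: 0.595
```

Request:
send_rows --steps '[[[-0.047,0,0,0],[-0.047,0,-0.02,0],[-0.047,0,-0.02,0],[-0.03,0,-0.02,0],[0,0,0,0]]]'

```text
time: 21.2
tool_pos: [0.4486, 0.0495, 0.1885]
tool_rot: [[-0.17, -0.0, 0.986], [-0.986, 0.001, -0.17], [-0.001, -1.0, -0.001]]
contact_force: [-0.2, -0.7, 1.0]
gripper_width: 0.601
```

```bash
python3 to.py 0.404 0.180 0.1 -0.1735; python3 - <<'E'
from mk import *
rects({"bright_bolt_c":.029})
for n in ["wrist","top","side"]:
    c=camera(n);f=c["frame"]
    if n=="top": f=cv2.resize(f[200:350,390:540],None,fx=4,fy=4,interpolation=cv2.INTER_CUBIC)
    if n=="side": f=cv2.resize(f[300:450,230:430],None,fx=4,fy=4,interpolation=cv2.INTER_CUBIC)
    cv2.imwrite(f"pics/p8{n}.png",f)
E
```

```text
t 21.2 pos [0.4486 0.0495 0.1885] yaw -0.1703 q [0.11 0.12 2.03 0.   1.   0.28] F [-0.2 -0.7  1. ] w 0.601
tool shift [-0.121   0.0886 -0.066 ] turn 0.0032
bright_bolt_c 0.63 bbox [231.  86. 262. 117.] c [405.7 181. ] size [17.5 29.7] yaw(long=y) 0.524
bright_bolt_c 0.45 bbox [331. 426. 403. 430.] c [ 463.8 -195.1] size [ 5.7 80.2] yaw(long=y) 1.4
```

View pics/p8side.png

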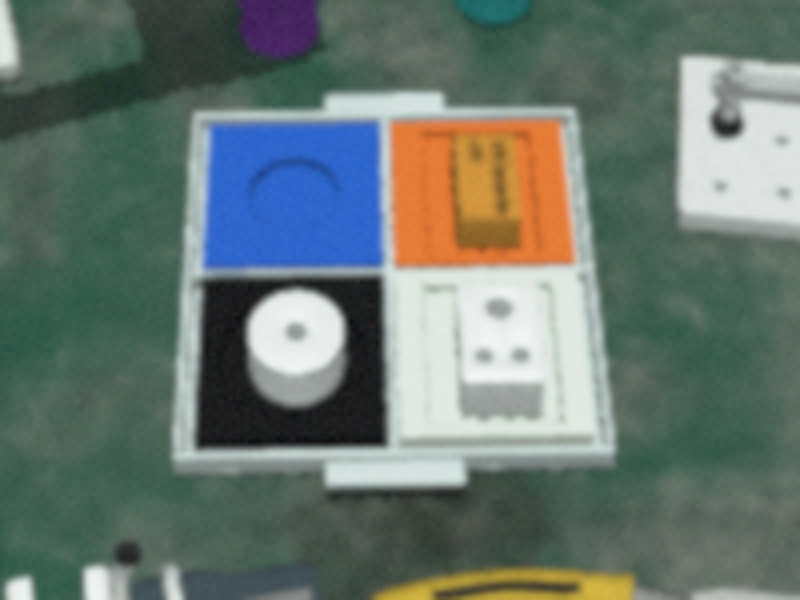

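View pics/p8wrist.png

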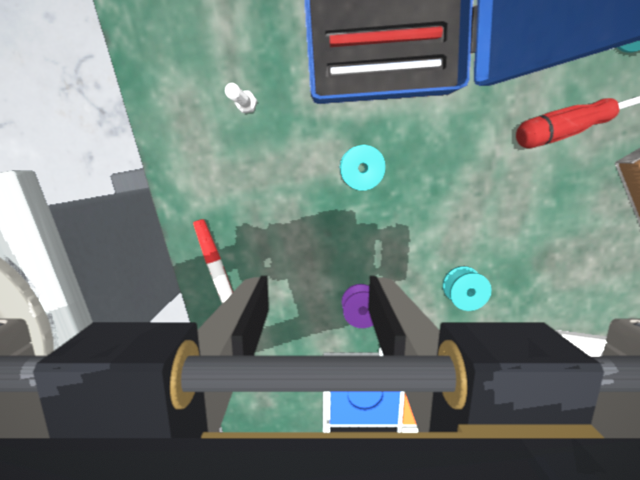

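The pulley is down in the black insert. The bolt shows its thread end at (233,90) and its head at (247,104).

```bash
python3 - <<'E'
from h import *
s=observe();c=camera("wrist");P=wpose(s,c)
print(atz(c,247,103.5,.006,P),atz(c,233,90,.058,P))
E
python3 to.py 0.4045 0.181 0.19 -0.1735
```

```text
[0.40603588 0.17743127 0.006     ] [0.40595635 0.18004404 0.058     ]
t 21.5 pos [0.4509 0.0454 0.1881] yaw -0.1755 q [ 0.1   0.12  2.02 -0.    0.99  0.27] F [-0.5  0.3 -0.8] w 0.599
tool shift [-0.1254 -0.0019 -0.0694] turn -0.002
```

Request:
send_rows --steps '[[[-0.025,0,-0.014,0],[-0.035,0,-0.019,0],[-0.03,0.01,-0.016,0],[-0.01,0.02,-0.01,0],[0,0.01,0,0]]]'

```text
time: 22.0
tool_pos: [0.4087, 0.1553, 0.1467]
tool_rot: [[-0.172, -0.002, 0.985], [-0.985, -0.0, -0.172], [0.001, -1.0, -0.001]]
contact_force: [-0.5, -0.2, 0.4]
gripper_width: 0.6
```

Request:
send_rows --steps '[[[0,0,0,0]]]'

```text
time: 22.1
tool_pos: [0.4091, 0.1541, 0.1467]
tool_rot: [[-0.173, -0.002, 0.985], [-0.985, -0.001, -0.173], [0.002, -1.0, -0.002]]
contact_force: [-0.5, 0.0, 0.4]
gripper_width: 0.6
```

```bash
python3 - <<'E'
from h import *
s=observe();c=camera("wrist");P=wpose(s,c);print(s["tool_pos"]);np.savez("last.npz",P=P)
f=c["frame"];cv2.imwrite("pics/p9.png",f)
for r in tip_of(c,"bright_bolt_c")[:2]: print(r["at"],r["p"],atz(c,*r["at"],.029,P))
E
```

```text
[0.40912305 0.15406722 0.14673325]
[304.6, 213.6] 0.72 [0.40316586 0.1806981  0.029     ]
```

View pics/p9.png

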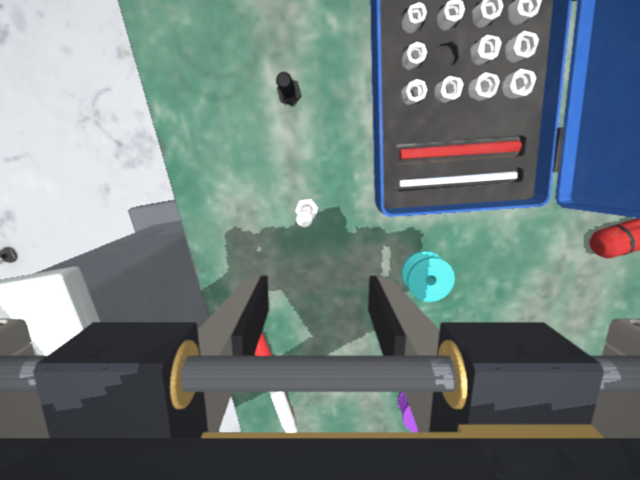

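```bash
python3 - <<'E'
from h import *
c=camera("wrist");P=np.load("last.npz")["P"]
print(atz(c,307,210,.007,P),atz(c,303,219,.058,P))
E
python3 to.py 0.404 0.180 0.03 -0.1735
```

```text
[0.40439214 0.18015949 0.007     ] [0.40323519 0.18132243 0.058     ]
t 22.25 pos [0.4105 0.1543 0.1484] yaw -0.1754 q [ 0.36  0.16  2.09 -0.    0.89  0.53] F [-0.2  0.5  0.2] w 0.597
tool shift [-0.0241  0.1184 -0.011 ] turn -0.0019
```

Request:
send_rows --steps '[[[-0.015,0,-0.007,0],[-0.01,0,-0.004,0],[0,0.01,0,0],[0,0.025,0,0],[0,0.015,0,0]]]'

```text
time: 22.75
tool_pos: [0.4029, 0.1811, 0.0966]
tool_rot: [[-0.173, -0.0, 0.985], [-0.985, -0.0, -0.173], [0.0, -1.0, -0.0]]
contact_force: [-0.2, -0.4, 0.6]
gripper_width: 0.601
```

Request:
send_rows --steps '[[[0,0,0,0]]]'

```text
time: 22.85
tool_pos: [0.4018, 0.1806, 0.096]
tool_rot: [[-0.173, -0.003, 0.985], [-0.985, -0.002, -0.173], [0.002, -1.0, -0.003]]
contact_force: [-0.3, -0.1, -0.1]
gripper_width: 0.602
```

```bash
python3 to.py 0.4038 0.1807 0.03 -0.1735;python3 - <<'E'
from h import *
s=observe();c=camera("wrist");P=wpose(s,c);np.savez("last.npz",P=P)
f=c["frame"];cv2.imwrite("pics/p10.png",f)
E
```

```text
t 22.85 pos [0.4018 0.1806 0.096 ] yaw -0.1739 q [ 0.42  0.25  2.12 -0.    0.77  0.59] F [-0.3 -0.1 -0.1] w 0.602
tool shift [-0.0006  0.066   0.0021] turn -0.0004
```

View pics/p10.png

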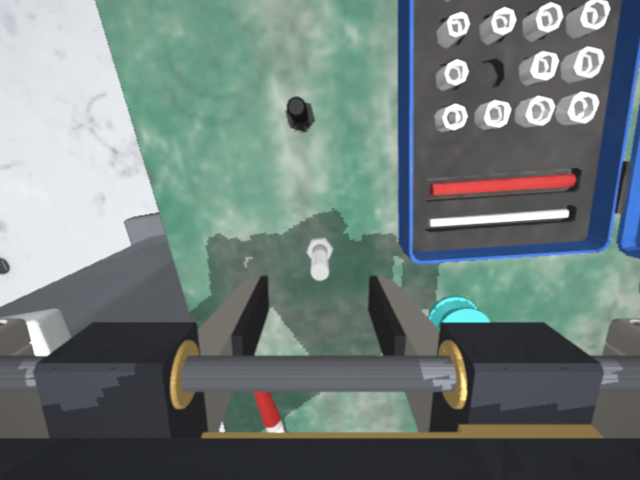

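```bash
python3 - <<'E'
from h import *
c=camera("wrist");P=np.load("last.npz")["P"]
print(atz(c,319,250,.008,P),atz(c,320,270,.058,P))
E
```

```text
[0.4036975  0.18153913 0.008     ] [0.40444796 0.18222995 0.058     ]
```

Request:
send_rows --steps '[[[0,0.015,0,0],[0,0.025,0,0],[0,0.02,0,0],[0,0.006,0,0],[0,0,0,0]]]'

```text
time: 23.45
tool_pos: [0.4031, 0.1815, 0.0319]
tool_rot: [[-0.173, -0.001, 0.985], [-0.985, -0.0, -0.173], [0.0, -1.0, -0.0]]
contact_force: [0.0, 0.5, 1.1]
gripper_width: 0.597
```

```bash
python3 to.py 0.4038 0.1807 0.03 -0.1735
```

```text
t 23.45 pos [0.4031 0.1815 0.0319] yaw -0.174 q [ 0.42  0.38  2.16 -0.    0.61  0.59] F [0.  0.5 1.1] w 0.597
tool shift [0.0007 0.0019 0.0008] turn -0.0005
```

Request:
send_rows --steps '[[[0,0,0.001,0],[0,0,0,0],[0,0,0,0],[0,0,0,0],[0,0,0,0]]]' --fingers -0.6 --squeeze 25

```text
time: 23.95
tool_pos: [0.4042, 0.1815, 0.0322]
tool_rot: [[-0.173, 0.0, 0.985], [-0.985, 0.0, -0.173], [-0.0, -1.0, 0.0]]
contact_force: [0.2, -0.7, 0.7]
gripper_width: 0.206
```

Request:
send_rows --steps '[[[0,0,0,0],[0,0,0,0],[0,0,0,0],[0,0,0,0]]]' --fingers -1

```text
time: 24.35
tool_pos: [0.4042, 0.1815, 0.032]
tool_rot: [[-0.173, 0.0, 0.985], [-0.985, 0.0, -0.173], [-0.0, -1.0, 0.0]]
contact_force: [-0.9, -0.8, 3.8]
gripper_width: 0.124
```

Request:
send_rows --steps '[[[0,-0.01,0,0],[0,-0.02,0,0],[0,-0.03,0,0],[0,-0.03,0,0],[0,-0.01,0,0]]]'

```text
time: 24.85
tool_pos: [0.4054, 0.182, 0.1348]
tool_rot: [[-0.173, 0.004, 0.985], [-0.985, 0.002, -0.173], [-0.002, -1.0, 0.003]]
contact_force: [-0.1, 0.2, -0.2]
gripper_width: 0.121
```

```bash
python3 to.py 0.473 -0.1635 0.13 -0.1735; python3 - <<'E'
from h import *
for n in ["wrist","side"]:
    c=camera(n);f=c["frame"]
    if n=="side": f=cv2.resize(f[130:280,160:360],None,fx=4,fy=4,interpolation=cv2.INTER_CUBIC)
    cv2.imwrite(f"pics/p11{n}.png",f)
E
```

```text
t 24.85 pos [0.4054 0.182  0.1348] yaw -0.174 q [0.42 0.19 2.09 0.   0.86 0.59] F [-0.1  0.2 -0.2] w 0.121
tool shift [0.3286 0.0045 0.1264] turn -0.0005
```

View pics/p11wrist.png

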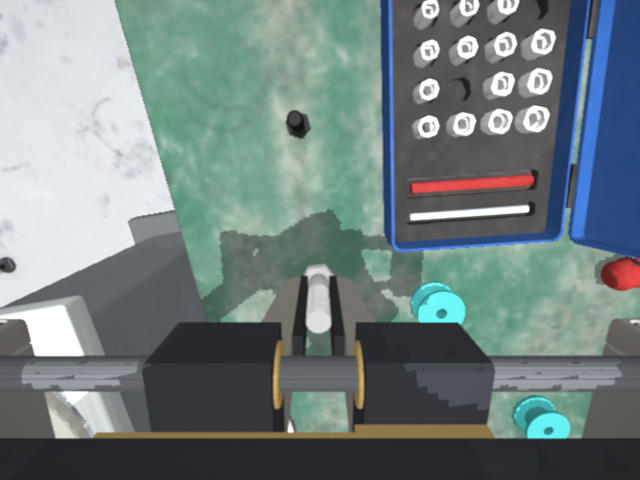

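View pics/p11side.png

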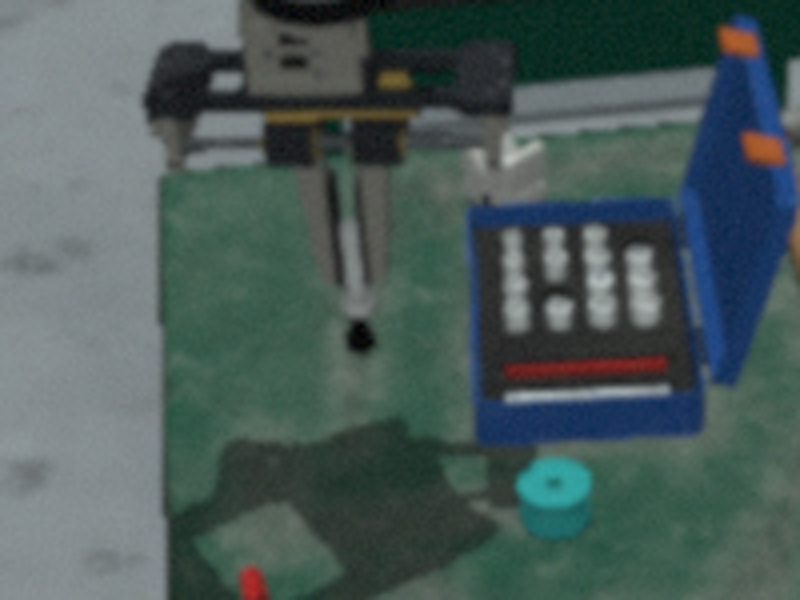

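Request:
send_rows --steps '[[[0.02,0,0.008,0],[0.04,0,0.015,0],[0.044,0,0.017,0],[0.044,0,0.017,0],[0.044,0,0.017,0]]]'

```text
time: 25.45
tool_pos: [0.4429, -0.0222, 0.1306]
tool_rot: [[-0.173, -0.002, 0.985], [-0.985, 0.0, -0.173], [0.0, -1.0, -0.002]]
contact_force: [0.1, 0.3, -1.8]
gripper_width: 0.124
```

Request:
send_rows --steps '[[[0.044,0,0.017,0],[0.044,0,0.017,0],[0.03,0.01,0.012,0],[0.015,0.02,0.005,0],[0.003,0.02,0.001,0]]]'

```text
time: 25.95
tool_pos: [0.4711, -0.1653, 0.08]
tool_rot: [[-0.175, -0.001, 0.984], [-0.984, -0.0, -0.175], [0.0, -1.0, -0.001]]
contact_force: [0.3, -0.1, -0.5]
gripper_width: 0.125
```

Request:
send_rows --steps '[[[0,0,0,0]]]'

```text
time: 26.05
tool_pos: [0.4687, -0.1632, 0.0784]
tool_rot: [[-0.175, -0.006, 0.985], [-0.985, 0.002, -0.175], [-0.001, -1.0, -0.006]]
contact_force: [-0.8, 0.6, -0.3]
gripper_width: 0.121
```

```bash
python3 to.py 0.473 -0.1635 0.04 -0.1735; python3 - <<'E'
from h import *
for n in ["wrist","side"]:
    c=camera(n);f=c["frame"]
    if n=="side": f=cv2.resize(f[300:450,230:430],None,fx=4,fy=4,interpolation=cv2.INTER_CUBIC)
    cv2.imwrite(f"pics/p12{n}.png",f)
E
```

```text
t 26.05 pos [ 0.4687 -0.1632  0.0784] yaw -0.1754 q [-0.34  0.36  2.02 -0.    0.77 -0.16] F [-0.8  0.6 -0.3] w 0.121
tool shift [-0.0005  0.0384  0.0045] turn -0.0019
```

View pics/p12wrist.png

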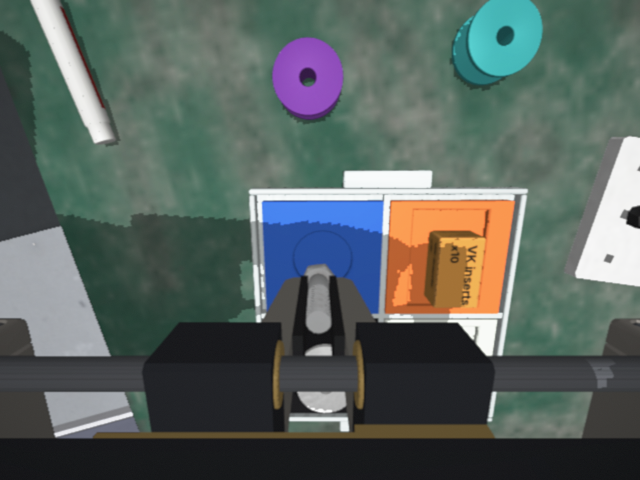

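View pics/p12side.png

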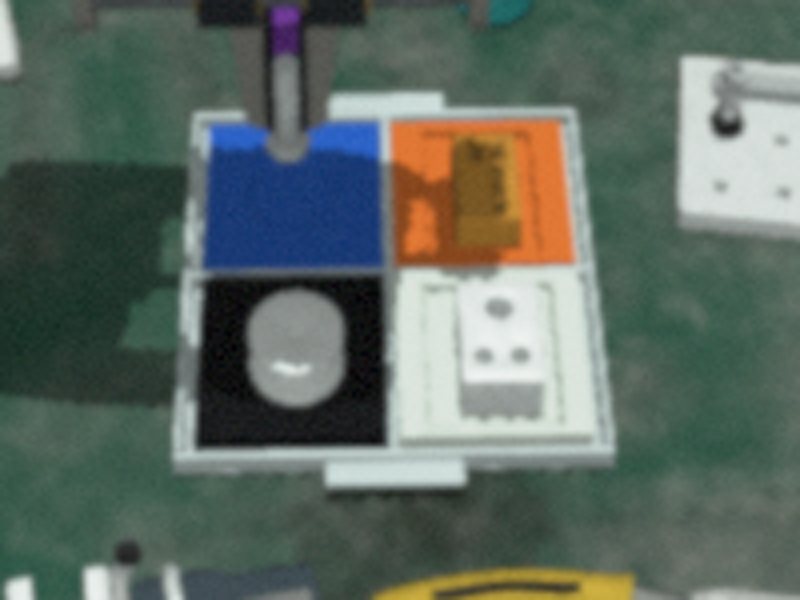

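Request:
send_rows --steps '[[[0,0.006,0.0045,0],[0,0.014,0,0],[0,0.012,0,0],[0,0.004,0,0],[0,0,0,0]]]'

```text
time: 26.65
tool_pos: [0.4755, -0.1638, 0.0454]
tool_rot: [[-0.173, -0.001, 0.985], [-0.985, 0.0, -0.173], [-0.0, -1.0, -0.001]]
contact_force: [-0.2, 0.6, 0.2]
gripper_width: 0.122
```

```bash
python3 to.py 0.473 -0.1635 0.04 -0.1735
```

```text
t 26.65 pos [ 0.4755 -0.1638  0.0454] yaw -0.1736 q [-0.33  0.42  2.03  0.    0.7  -0.16] F [-0.2  0.6  0.2] w 0.122
tool shift [ 0.0001  0.0054 -0.0025] turn -0.0001
```

Request:
send_rows --steps '[[[0,0.003,-0.002,0],[0,0.002,0,0],[0,0,0,0]]]'

```text
time: 26.95
tool_pos: [0.4738, -0.1638, 0.0409]
tool_rot: [[-0.173, 0.0, 0.985], [-0.985, -0.0, -0.173], [0.0, -1.0, 0.0]]
contact_force: [-0.4, 0.4, -0.6]
gripper_width: 0.125
```

```bash
python3 to.py 0.473 -0.1635 0.04 -0.1735
```

```text
t 26.95 pos [ 0.4738 -0.1638  0.0409] yaw -0.174 q [-0.34  0.42  2.03  0.    0.69 -0.16] F [-0.4  0.4 -0.6] w 0.125
tool shift [-0.0002  0.0009 -0.0009] turn -0.0005
```

Request:
send_rows --steps '[[[0,0.0015,0,0],[0,0,0,0],[0,0,0,0]]]'

```text
time: 27.25
tool_pos: [0.4742, -0.164, 0.04]
tool_rot: [[-0.173, 0.001, 0.985], [-0.985, -0.0, -0.173], [0.0, -1.0, 0.001]]
contact_force: [-1.5, 0.8, 5.8]
gripper_width: 0.12
```

Request:
send_rows --steps '[[[0,0,0,0],[0,0,0,0],[0,0,0,0],[0,0,0,0],[0,-0.01,0,0]]]' --fingers -0.3

```text
time: 27.75
tool_pos: [0.473, -0.1636, 0.0488]
tool_rot: [[-0.173, -0.002, 0.985], [-0.985, 0.001, -0.173], [-0.0, -1.0, -0.002]]
contact_force: [-0.3, 0.0, 0.0]
gripper_width: 0.35
```

Request:
send_rows --steps '[[[0,-0.02,0,0],[0,-0.03,0,0],[0,-0.04,0,0],[0,-0.04,0,0],[0,-0.02,0,0]]]'

```text
time: 28.25
tool_pos: [0.4751, -0.1643, 0.2035]
tool_rot: [[-0.173, 0.004, 0.985], [-0.985, -0.001, -0.173], [0.001, -1.0, 0.005]]
contact_force: [0.8, -0.4, -0.1]
gripper_width: 0.351
```

Request:
send_rows --steps '[[[0,0,-0.04,0],[0,0,-0.04,0],[0.04,0,-0.02,0],[0.04,0,0,0],[0.04,0,0,0]]]'

```text
time: 28.75
tool_pos: [0.3538, -0.2657, 0.2005]
tool_rot: [[-0.172, 0.001, 0.985], [-0.985, -0.001, -0.172], [0.001, -1.0, 0.002]]
contact_force: [1.5, 0.5, -0.9]
gripper_width: 0.35
```

```bash
python3 to.py 0.473 -0.1635 0.04 -0.1735; python3 - <<'E'
from h import *
for n in ["wrist","top","side"]:
    c=camera(n);f=c["frame"]
    cv2.imwrite(f"pics/p13{n}full.png",f)
    if n=="top": f=cv2.resize(f[200:350,390:540],None,fx=4,fy=4,interpolation=cv2.INTER_CUBIC)
    if n=="side": f=cv2.resize(f[300:450,230:430],None,fx=4,fy=4,interpolation=cv2.INTER_CUBIC)
    cv2.imwrite(f"pics/p13{n}.png",f)
E
```

```text
t 28.75 pos [ 0.3538 -0.2657  0.2005] yaw -0.1733 q [-0.65  0.09  2.03  0.    1.02 -0.47] F [ 1.5  0.5 -0.9] w 0.35
tool shift [-0.1213  0.1606  0.0995] turn 0.0002
```

View pics/p13side.png

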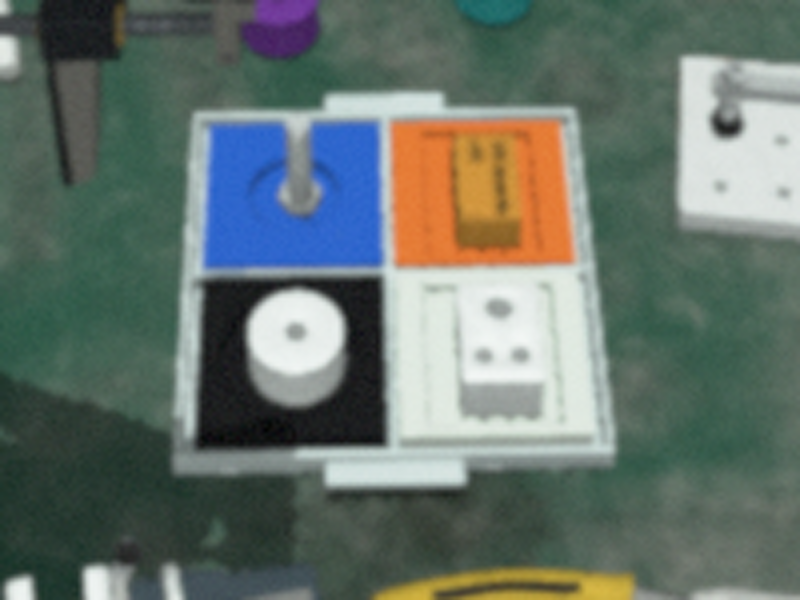

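View pics/p13wrist.png

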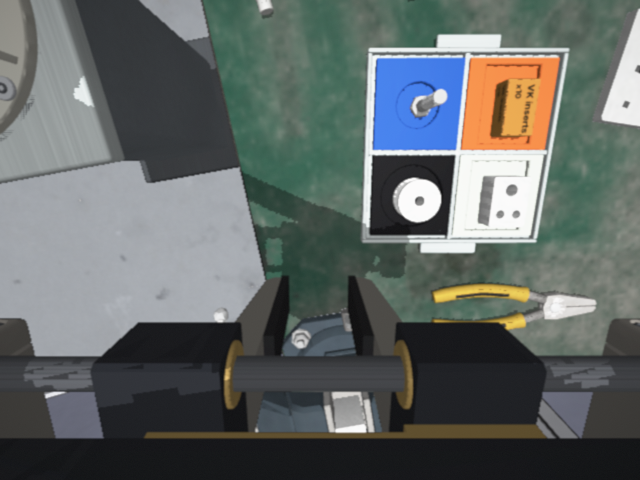

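View pics/p13topfull.png

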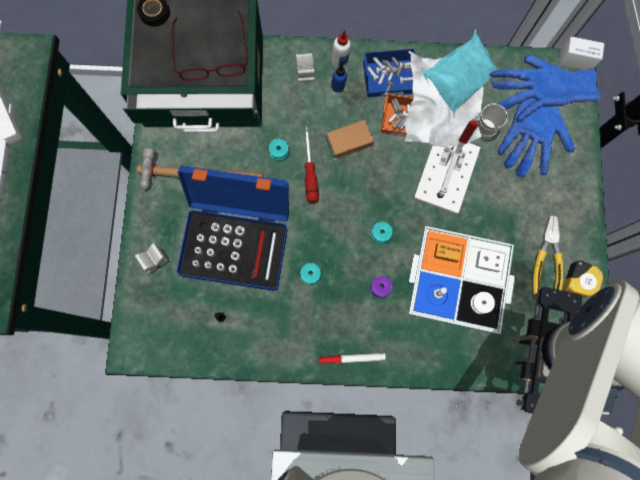

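All four parts are seated: bolt upright in blue, pulley in black, block in white, carton in orange. The black bolt at (220,317) and the vee block at (150,257) haven't moved. I'll raise the arm a little and do a numeric check of the centring.

Request:
send_rows --steps '[[[0,-0.03,0,0],[0,-0.03,0,0],[0,0,0,0],[0,0,0,0]]]'

```text
time: 29.3
tool_pos: [0.3549, -0.264, 0.2599]
tool_rot: [[-0.172, 0.001, 0.985], [-0.985, -0.0, -0.172], [0.0, -1.0, 0.001]]
contact_force: [-0.0, 0.1, 0.7]
gripper_width: 0.351
```

```bash
python3 - <<'E'
from h import *
C=np.array([.509,-.2155]);u=np.array([.985,-.1725]);v=np.array([.1725,.985]);h=.0445
N={"bright_bolt_c":(C-h*u+h*v,.037),"pulley_c":(C-h*u-h*v,.021),"drilled_block_c":(C+h*u-h*v,.021),"orange_carton_c":(C+h*u+h*v,.019)}
for n in ["wrist","top","side"]:
    s=observe();c=camera(n);P=wpose(s,c) if n=="wrist" else c["pose"]
    for k,(t,z) in N.items():
        best=[]
        for r in tip_of(c,k):
            d=atz(c,*r["at"],z,P)[:2]-t
            if np.linalg.norm(d)<.05: best.append((round(r["p"],2),np.round(d*1000,1),round(1000*np.linalg.norm(d),1)))
        print(n,k,best[:2])
    if n=="wrist": cv2.imwrite("pics/p14.png",cv2.resize(c["frame"][20:320,330:640],None,fx=2.5,fy=2.5))
s=observe();print(s["time"],s["tool_pos"],s["contact_force"])
E
```

```text
wrist bright_bolt_c [(0.75, array([ 4.3, -3.4]), np.float64(5.5))]
wrist pulley_c [(0.71, array([ 3.2, -3.8]), np.float64(4.9))]
wrist drilled_block_c [(0.87, array([ 1.3, -4.2]), np.float64(4.4))]
wrist orange_carton_c [(0.9, array([ 1.8, -3.3]), np.float64(3.8))]
top bright_bolt_c [(0.69, array([-3. ,  0.7]), np.float64(3.1))]
top pulley_c [(0.79, array([ 3.2, -1.7]), np.float64(3.7))]
top drilled_block_c [(0.59, array([-4.3, -0.8]), np.float64(4.4))]
top orange_carton_c [(0.6, array([ 0.9, -1.3]), np.float64(1.6))]
side bright_bolt_c [(0.53, array([  6.3, -10.5]), np.float64(12.3)), (0.28, array([ -7.2, -23.4]), np.float64(24.5))]
side pulley_c [(0.72, array([  6.5, -10.4]), np.float64(12.3))]
side drilled_block_c [(0.93, array([  0.4, -10.7]), np.float64(10.7))]
side orange_carton_c [(0.56, array([  1.9, -20.5]), np.float64(20.6))]
30.05 [ 0.35458338 -0.26474948  0.25937635] [ 0.33002447  0.7896259  -0.0695431 ]
```

View pics/p14.png

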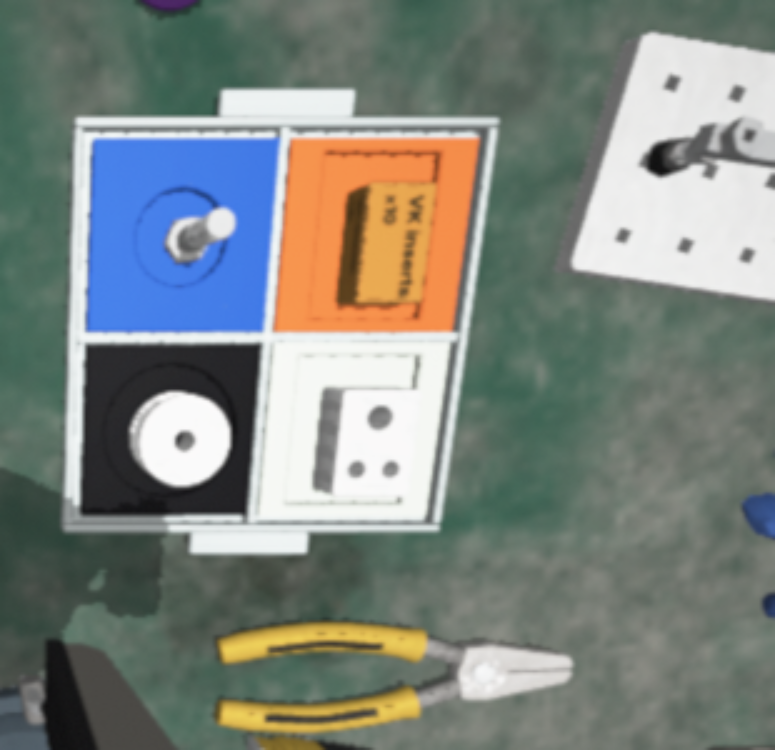

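The wrist and top estimates put every part within 6 mm of its pocket centre. The side-view estimates are shifted in -y for all four parts, as they were for the tray itself, so I'm discounting them. The crop shows all four inside their pocket outlines. Handing in.

```bash
python3 -c "
from rig import *
print(finish_job())"
```

```text
the job is handed in; nothing more can be done
None
```

The kit tray is made up and the job was handed in at about 30 s of the 120 s limit. The bright bolt stands head-down in the blue insert. The aluminium pulley is in the black insert, the drilled block in the white and the orange carton in the orange.

**Checks that agreed:**
- The wrist and top cameras put every part within 6 mm of its pocket centre (the limit is 17 mm).
- All four look upright or flat and inside their pocket outlines. Their height on the pocket floor was judged from the arm's height at release and the pictures, not measured.
- The gripper was clear, with no contact force.
- The black bolt and the vee block showed at the same pixels as at the start.

**Check that disagreed:** the side-camera network read all four parts too far toward -y, three by about 10 mm and the carton by about 20 mm. It had shown a smaller offset of the same sign for several tray inserts and bench parts. In the side picture itself the carton sits inside its pocket, so I trusted the other two cameras.

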